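Load the drip rack and start the blower

TASK

Hang every basket of washed grommets by its handle in the dip of a hook of the drip rack, one basket to a hook, upright, and push the drip tray fully in under them. Only then flip up the yellow guard cover until it stays open by itself, press the green start button right down for a moment, and close the cover over it again. Leave the other things on the bench where they are.

Things in the scene. Friction and masses are not known exactly. Their poses are not given: they have to be found in the camera images.
- basket1_handle (a point): basket 1 of up to 3, may be absent: middle of the underside of its handle's blue bar (8 mm thick, 50 mm long along y), 104 mm above the basket's foot. Steel basket 70 x 58 mm, 50 high, 0.1 to 0.25 kg. Fixed upright handle: the bar on two flat straps 10 mm wide, 4 thick, outer faces 50 mm apart along y. Pinch the straps from outside, from above, 10 mm below this point: the opening stays free for a hook
- basket2_handle (a point): basket 2 of up to 3, may be absent: middle of the underside of its handle's blue bar (8 mm thick, 50 mm long along y), 104 mm above the basket's foot. Steel basket 70 x 58 mm, 50 high, 0.1 to 0.25 kg. Fixed upright handle: the bar on two flat straps 10 mm wide, 4 thick, outer faces 50 mm apart along y. Pinch the straps from outside, from above, 10 mm below this point: the opening stays free for a hook
- basket3_handle (a point): basket 3 of up to 3, may be absent: middle of the underside of its handle's blue bar (8 mm thick, 50 mm long along y), 104 mm above the basket's foot. Steel basket 70 x 58 mm, 50 high, 0.1 to 0.25 kg. Fixed upright handle: the bar on two flat straps 10 mm wide, 4 thick, outer faces 50 mm apart along y. Pinch the straps from outside, from above, 10 mm below this point: the opening stays free for a hook
- hook1 (a point): hook 1 of 3, 125 mm apart along y: bottom of its V-shaped dip, where the underside of a handle's bar rests, 190 mm above the table. Steel strip 14 mm wide; its open end turns up: tip 33 mm towards -x (the robot) and 28 mm higher. Behind it rises 20 mm to a cross bar at x +75 mm. x runs along the hook away from the robot. Thread the handle over the tip from -x, go on along +x, then lower
- hook2 (a point): hook 2 of 3, 125 mm apart along y: bottom of its V-shaped dip, where the underside of a handle's bar rests, 190 mm above the table. Steel strip 14 mm wide; its open end turns up: tip 33 mm towards -x (the robot) and 28 mm higher. Behind it rises 20 mm to a cross bar at x +75 mm. x runs along the hook away from the robot. Thread the handle over the tip from -x, go on along +x, then lower
- hook3 (a point): hook 3 of 3, 125 mm apart along y: bottom of its V-shaped dip, where the underside of a handle's bar rests, 190 mm above the table. Steel strip 14 mm wide; its open end turns up: tip 33 mm towards -x (the robot) and 28 mm higher. Behind it rises 20 mm to a cross bar at x +75 mm. x runs along the hook away from the robot. Thread the handle over the tip from -x, go on along +x, then lower
- tray_front (a point): middle of the blue front face of the drip tray (face 350 mm wide, from 9 to 64 mm above the table; this point 44 mm above the table), which slides under the hooks; same axes as the rack: pushed in along +x. When shut this face is 101 mm in front of the hook dips
- tray (a joint): drip tray slide in m: 0 = fully in, up to 0.075 = pulled out towards the robot (-x). Stays where it is left; moves with a push of about 2 N
- cover_tab (a point): grip point of the black pull tab of the yellow guard cover: tab 10 mm wide along the hinge axis (y), 10 thick, jutting 42 mm from the cover's free edge; this point is 14 mm from its free end and 118 mm from the hinge axis. Shut: it points to -x of the start box (to the robot), 84 mm above the table; pinch it from above along y. Raised: it points up
- cover_hinge (a point): middle of the guard cover's hinge axis, along the start box's far (+x) edge, 84 mm above the table; y is the hinge axis
- cover (a joint): guard cover angle in rad: 0 = shut over the button, up to 1.9 = thrown back. Swings freely: past about 1.75 it rests open by its own weight, from smaller angles it falls shut. 0.06 kg; panel 90 x 82 mm
- start_top (a point): middle of the top of the green start button (32 mm wide) under the guard cover, 72 mm above the table when not pressed, on a grey box 120 x 110 mm and 50 mm high, 55 mm in front of the hinge axis; pressed straight down
- start (a joint): start button travel in m: 0 = out, 0.006 = fully down (5 N); springs back
- jar: bystander: closed jar with blue cap, 50 mm wide, 75 mm high, origin under its centre; can stand among the baskets
- tape: bystander: orange roll of tape lying flat, 90 mm wide, 24 mm high
- driver: bystander: screwdriver lying flat
- mug: bystander: blue mug, 76 mm wide, 90 mm high
- flux: bystander: closed bottle with red cap, 52 mm wide, 130 mm high
- grommet: bystander: large black rubber grommet lying flat, 72 mm wide, 22 mm high
- wrench: bystander: wrench lying flat

How it is judged:
On the way, in this order (a step that is already met when the one before it is completed fails the run):
1. every basket hangs by its handle on a hook of its own and the drip tray is fully in ((distance between basket1_handle and hook1 below 0.03 m or distance between basket1_handle and hook2 below 0.03 m or distance between basket1_handle and hook3 below 0.03 m) and angle between each of basket1_handle, basket2_handle, basket3_handle's own z axis and vertical below 0.3 rad and (distance between basket2_handle and hook1 below 0.03 m or distance between basket2_handle and hook2 below 0.03 m or distance between basket2_handle and hook3 below 0.03 m) and (distance between basket3_handle and hook1 below 0.03 m or distance between basket3_handle and hook2 below 0.03 m or distance between basket3_handle and hook3 below 0.03 m) and horizontal distance between basket1_handle and basket2_handle above 0.07 m and horizontal distance between each of basket1_handle, basket2_handle and basket3_handle above 0.07 m and value of joint tray below 0.008 m), for 0.3 s.
2. the guard cover stays open with the gripper off it (value of joint cover above 1.6 rad and contact force between the fingers and cover below 0.3 N), for 0.3 s.
3. the start button is pressed right down (value of joint start above 0.004 m), for 0.1 s.
At the end, for the whole second after the job is handed in: every basket present hangs upright (within 0.3 rad) and not falling or swinging hard (below 0.3 m/s) with its bar within 30 mm of the dip of a hook of its own, the drip tray is within 10 mm of fully in, the guard cover is shut (below 0.12 rad) and the button is out again ((distance between basket1_handle and hook1 below 0.03 m or distance between basket1_handle and hook2 below 0.03 m or distance between basket1_handle and hook3 below 0.03 m) and angle between each of basket1_handle, basket2_handle, basket3_handle's own z axis and vertical below 0.3 rad and (distance between basket2_handle and hook1 below 0.03 m or distance between basket2_handle and hook2 below 0.03 m or distance between basket2_handle and hook3 below 0.03 m) and (distance between basket3_handle and hook1 below 0.03 m or distance between basket3_handle and hook2 below 0.03 m or distance between basket3_handle and hook3 below 0.03 m) and horizontal distance between basket1_handle and basket2_handle above 0.07 m and horizontal distance between each of basket1_handle, basket2_handle and basket3_handle above 0.07 m and linear speed of each of basket1, basket2, basket3 below 0.3 m/s and value of joint tray below 0.01 m and value of joint cover below 0.12 rad and value of joint start below 0.002 m); the robot touches nothing.
It fails at once if the start button is pressed while the drip tray is out (value of joint start above 0.003 m and value of joint tray above 0.015 m).
It fails at once if one of the other things on the bench is moved by more than 40 mm (distance of any of jar, tape, driver, mug, flux, grommet, wrench from where it was at the start of the episode above 0.04 m).
Of basket1, basket2, basket3 only 2 to 3 are there at a start; the rules pass over those that are not, and their reading is None.
At some moment in a run one of basket1, basket2, basket3 may be knocked a few centimetres aside while the robot is not near it.
Once in a run the grip may slacken for a moment while it holds something.
It also fails if it takes over 210 s, if anything falls off the work surface, if the arm or the gripper's body presses on something with over 40 N, if the wrist force passes 120 N, or if a joint passes its speed limit or range.

ROBOT

A 7-joint arm with a two-finger parallel gripper is mounted at the origin on the work surface. World frame = base frame: x ahead of the robot, y to its left, z up, the work surface at z = 0. Lengths are in m, angles in rad, forces in N, time in s.
With the tool pointing down it reaches from about 0.35 to 0.9 m from the base axis. Payload 8.1 kg.
Tool frame: the origin (TCP) lies midway between the tips of the shut fingers; the grasp point (between the pads) lies 19 mm behind it; z points along the fingers, y is the line along which they close (so a half turn about z gives the same grasp; the last joint's range is limited). The gripper opens to 92 mm and grips with 3 to 60 N. Pads are 19 mm wide; open, the fingers measure 130 mm over their backs; the gripper's body (75 mm by 190 mm) begins 47 mm behind the grasp point.
Start: joints at [-1.434, 0.434, 0.025, 1.573, -0.012, 1.134, -0.075], TCP at [0.148, 0.607, 0.188] pointing down, gripper open.
Joint ranges: [-2.62, 2.62], [-0.44, 2.09], [-1.27, 1.32], [0.08, 2.57], [-1.32, 4.46], [0.12, 2], [-2.74, 2.74]. Speed limits (rad/s): [2.22, 2.22, 3.01, 3.01, 3.14, 3.14, 3.14].

INTERFACE

Orientations are given as a rotation vector (axis times angle).
In Python, from cell import arm gives the robot as it stands.
- The arm moves only by the tool move_arm, never from a script. Its argument "motion" is a list of rows, each an object of numbers: "tx", "ty", "tz": the shift along the tool's x, y, z normalised to -1 to 1, where 1 is 1000 mm; "twist": the turn about the tool's z normalised to -1 to 1, where 1 is pi/2 rad. In form: [{"tx": .., "ty": .., "tz": .., "twist": ..}, ...]. A call has 1 to 12 rows; each row shifts and turns the commanded pose from where the row before left it, along the tool's axes as they then stand; what a row does not reach is not made up. A row lasts 1/10 s, in which the tool goes at most 50 mm and 8.59 degrees, less where a joint would pass 70% of its speed; a pose out of reach is approached as far as the arm can. A call with a number of a shift or a turn outside -1 to 1 is refused whole. A call with a gripper value outside its range is refused whole. "gripper" is the gripper's target within -1 to 1 (shut at 1, half-way at 0, fully open at -1), set as the call begins (left out, the last holds). The fingers move at their own pace and stop on an object; "squeeze" is the grip in N (left out, the last holds). Time passes only in rows, so rows that do not move let the fingers close. It gives the time, the measured TCP pose, the force, the opening and the grip force at its end, in the units of the state.
- arm.observe(): the state, without advancing time (a new reading comes with each control period).
- arm.get_image(name): name is "side" or "top"; returns the picture (420x560x3 uint8, red, green, blue); there is no depth.
- arm.calibration(name): a dict with "K" (3x3 intrinsics, pixels), "k1" (the pictures are not rectified: a ray, as slopes to the right and down, at radius r is drawn at 1 + k1 r^2 times it, then the intrinsics apply), "T" (4x4, takes a point from camera to world coordinates). Camera axes: x right, y down, z forward; pixel columns grow to the right and rows downward; lengths in m; the calibration is good to about 2 mm. A picture is of the moment at which its call begins. calibration takes no time and is no camera call.
- arm.sign_off(): hands the job in; it is judged then, once.
Trained networks look in the newest picture that a camera, given by its name, has taken for a name from the list of things; names that differ only in an ending like _2 or _b are one class to them, and where a whole thing is asked for, a point or a joint stands for the part that bears it (a point fixed in the world has none). Each returns a list of dicts, best first, with "conf" (0 to 1); they miss things now and then, are a little off and sometimes report something else, mostly with a low value. They report only what shows in the picture. A call takes as long as a camera call.
- arm.look_for(camera, query): "point" ([column, row] as shares, 0 to 1, of the picture: columns of its width, rows of its height, amid what is visible of it).
- arm.regions_of(camera, query): "region" (420x560 bool, what is visible of it) and "point" ([column, row] as shares, 0 to 1, of the picture: columns of its width, rows of its height, amid what is visible of it).
- arm.place_of(camera, query): "point" ([column, row] as shares, 0 to 1, of the picture: columns of its width, rows of its height: a listed point, or the origin of a listed thing).
The state is a dict: "clock": time; "joints": joint angles; "dq": joint speeds; "joint_efforts": joint torques, N m; "position": TCP position; "ee_rot": TCP orientation; "force": force on the tool from outside, world axes, zero at the start; "ft_torque": the same for the moment, N m; "width": opening from 0.0 (shut) to 1.0 (fully open); "gripper_force": force on a finger pad.
Only numpy, scipy, OpenCV 4.12 (cv2) and the standard library are available. Lean on these libraries where they do the work, as an engineer would, in place of code of your own. Each camera call takes 0.05 s, during which the arm holds its last target. There are 200 camera calls.

## Working session

There is one attempt and no reset: what is moved stays moved. The work goes in short steps, Python scripts to look and compute and a tool call to move; the robot and the scene stay as the last step left them, time stands still between calls to the robot, and variables do not carry over. Pictures are saved under pics/ and viewed, at most 14 in all, crops included, and the job is handed in when it is done.

Besides the shell and the picture viewer there is one more tool, called after ">>>" by a JSON object that holds its "method" and its "body", one argument or row to a line. move_arm: Moves the arm, as the interface text tells. Scaled input: -1 to 1 covers 1000 mm each way for a shift and pi/2 rad each way for a turn. Its arguments: {"type":"object","properties":{"motion":{"type":"array","items":{"type":"object","properties":{"tx":{"type":"number"},"ty":{"type":"number"},"tz":{"type":"number"},"twist":{"type":"number"}}}},"gripper":{"type":"number"},"squeeze":{"type":"number"}},"required":["motion"]}

```bash
mkdir -p pics; cat > h.py <<'E'
import numpy as np,cv2
from cell import arm
from scipy.spatial.transform import Rotation as R
def ray(cam,p):
    c=arm.calibration(cam);K=np.array(c["K"]);T=np.array(c["T"])
    d=(np.array(p)*[560,420]-K[:2,2])/[K[0,0],K[1,1]]
    u=d.copy()
    for _ in range(20): u=d/(1+c["k1"]*(u@u))
    v=T[:3,:3]@np.append(u,1.);return T[:3,3],v/np.linalg.norm(v)
def atz(cam,p,z):
    o,v=ray(cam,p);return o+v*(z-o[2])/v[2]
def px(cam,X):
    c=arm.calibration(cam);K=np.array(c["K"]);T=np.array(c["T"])
    q=T[:3,:3].T@(np.array(X)-T[:3,3]);u=q[:2]/q[2];u=u*(1+c["k1"]*(u@u));return K[:2,:2]@u+K[:2,2]
def snap(cam,n): 
    im=arm.get_image(cam);cv2.imwrite(f"pics/{n}.png",cv2.cvtColor(im,cv2.COLOR_RGB2BGR));return im
Z=dict(basket1_handle=.104,hook1=.19,tray_front=.044,cover_tab=.084,cover_hinge=.084,start_top=.072,jar=0,mug=0,flux=0,tape=0,grommet=0,driver=0,wrench=0)
E
python3 - <<'E'
from h import *
s=arm.observe();print(s)
for c in("top","side"):
    snap(c,c+"0");print(c,np.round(arm.calibration(c)["T"],3).tolist())
    for n,z in Z.items():
        for d in arm.place_of(c,n)[:4]:
            if d["conf"]>.25: print(c,n,round(d["conf"],2),np.round(np.array(d["point"])*[560,420]),np.round(atz(c,d["point"],z),3))
E
```

```text
{'clock': 0.0, 'joints': array([-1.43358353,  0.43520006,  0.02501169,  1.57411702, -0.0115549 ,
        1.1339977 , -0.07507646]), 'dq': array([ 2.41377018e-04,  1.08218330e-03,  8.85100520e-04,  1.06296991e-03,
       -1.34167226e-03, -4.25138426e-05, -2.50433424e-03]), 'joint_efforts': array([ 8.70818349e-04, -6.67853236e+01,  9.85439345e-01, -3.14458001e+01,
       -6.04481692e-02,  4.28103260e-02,  1.65922324e-04]), 'position': array([0.1484132 , 0.60652448, 0.18675203]), 'ee_rot': array([ 3.75891080e-01,  3.11901209e+00, -2.47959453e-03]), 'force': array([ 0.03829652, -0.49483952,  0.0706354 ]), 'ft_torque': array([ 0.02578759,  0.04056282, -0.02078321]), 'gripper_force': 0.0, 'width': 0.9994780270865709}
top [[-0.135, -0.969, 0.208, 0.277], [-0.991, 0.133, -0.024, 0.041], [-0.005, -0.209, -0.978, 1.207], [0.0, 0.0, 0.0, 1.0]]
top basket1_handle 0.75 [240. 247.] [0.417 0.131 0.104]
top hook1 0.85 [325. 137.] [ 0.673 -0.138  0.19 ]
top hook1 0.71 [277. 138.] [ 0.688 -0.01   0.19 ]
top hook1 0.65 [232. 144.] [0.687 0.112 0.19 ]
top tray_front 0.77 [282. 206.] [ 0.531 -0.003  0.04
[... 792 characters left out ...]
28. 200.] [0.422 0.131 0.104]
side basket1_handle 0.51 [209. 186.] [0.4   0.218 0.104]
side hook1 0.78 [317. 154.] [0.691 0.097 0.19 ]
side hook1 0.61 [339. 178.] [ 0.677 -0.026  0.19 ]
side hook1 0.57 [366. 204.] [ 0.671 -0.144  0.19 ]
side tray_front 0.87 [289. 231.] [ 0.54  -0.005  0.044]
side cover_tab 0.85 [325. 315.] [ 0.45  -0.301  0.084]
side cover_tab 0.44 [259. 326.] [ 0.313 -0.253  0.084]
side cover_hinge 0.61 [374. 302.] [ 0.564 -0.328  0.084]
side jar 0.7 [209. 186.] [0.443 0.344 0.   ]
side flux 0.58 [276. 164.] [0.702 0.344 0.   ]
side tape 0.74 [336. 179.] [0.836 0.166 0.   ]
side grommet 0.58 [258. 326.] [ 0.334 -0.206  0.   ]
side driver 0.63 [195. 154.] [0.476 0.553 0.   ]
```

View pics/top0.png

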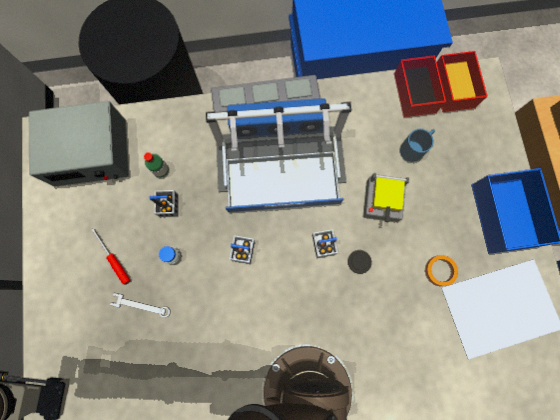

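View pics/side0.png

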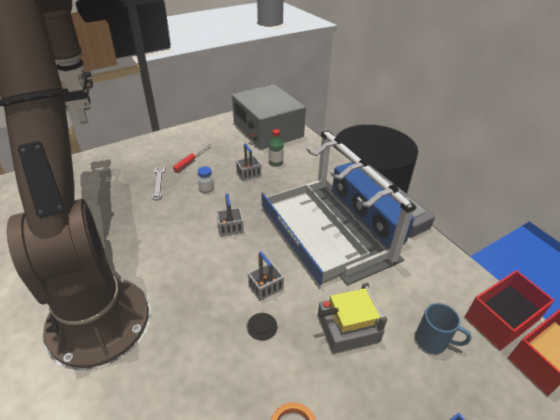

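```bash
cat >> h.py <<'E'
def crop(im,cx,cy,w=30,s=8): return cv2.resize(im[cy-w:cy+w,cx-w:cx+w][:,:,::-1],None,fx=s,fy=s,interpolation=cv2.INTER_CUBIC)
E
python3 - <<'E'
from h import *
t=arm.get_image("top");s=arm.get_image("side")
a=np.hstack([crop(t,x,y,20,6) for x,y in((241,248),(325,243),(163,203))])
b=np.hstack([crop(s,x,y,20,6) for x,y in((229,215),(265,275),(248,160))])
cv2.imwrite("pics/crops.png",np.vstack([a,b]))
for cam,im,L in(("top",t,((241,248),(325,243),(163,203))),("side",s,((229,210),(265,270),(248,155)))):
  h=cv2.cvtColor(im,cv2.COLOR_RGB2HSV)
  for x,y in L:
    m=np.zeros(h.shape[:2],bool);m[y-20:y+20,x-20:x+20]=cv2.inRange(h,(100,120,60),(125,255,255))[y-20:y+20,x-20:x+20]>0
    ys,xs=np.nonzero(m)
    if len(xs)<4: print(cam,x,y,len(xs));continue
    W=np.array([atz(cam,[(u+.5)/560,(v+.5)/420],.110) for u,v in zip(xs,ys)])[:,:2]
    c=W.mean(0);w,V=np.linalg.eigh(np.cov((W-c).T));p=(W-c)@V[:,1]
    print(cam,x,y,len(xs),c.round(3),"ang",np.degrees(np.arctan2(V[1,1],V[0,1])).round(1),"len",np.ptp(p).round(3),"mid",(c+V[:,1]*(p.max()+p.min())/2).round(3))
E
```

```text
top 241 248 50 [0.419 0.133] ang 73.4 len 0.048 mid [0.418 0.13 ]
top 325 243 44 [ 0.403 -0.113] ang 91.1 len 0.048 mid [ 0.403 -0.113]
top 163 203 52 [0.589 0.342] ang 86.8 len 0.048 mid [0.589 0.341]
side 229 210 23 [0.42  0.126] ang 72.2 len 0.044 mid [0.42  0.128]
side 265 270 34 [ 0.405 -0.116] ang 92.7 len 0.048 mid [ 0.405 -0.115]
side 248 155 12 [0.589 0.337] ang 85.5 len 0.041 mid [0.589 0.337]
```

View pics/crops.png

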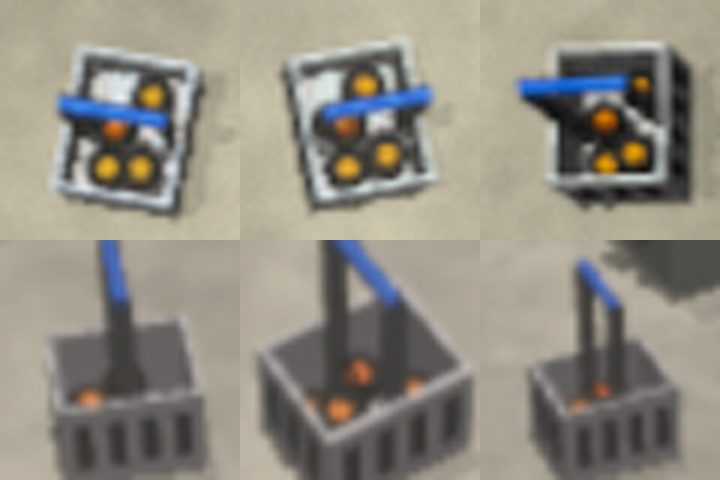

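```bash
cat >> h.py <<'E'
def plan(x,y,z,ang):
    s=arm.observe();M=R.from_rotvec(s["ee_rot"]).as_matrix()
    a=np.degrees(np.arctan2(M[1,1],M[0,1]));d=(ang-a+90)%180-90   # world CCW turn
    N=R.from_euler("z",d,degrees=True).as_matrix()@M
    v=N.T@(np.array([x,y,z])-s["position"])
    print("t",round(s["clock"],1),"pos",s["position"].round(4),"yang",a.round(1),"w",round(s["width"],3),"| twist",round(-d/90,4),"rows>=%d"%np.ceil(abs(d)/8.5),"then t",v.round(4),"rows>=%d"%np.ceil(np.linalg.norm(v)/.045), "j7",s["joints"][6].round(2),"tilt",M[:,2].round(3))
E
python3 -c "
from h import *
plan(.589,.339,.187,86)"
```

```text
t 1.5 pos [0.1485 0.6071 0.1875] yang 76.3 w 1.005 | twist -0.1083 rows>=2 then t [-0.4581 -0.2367  0.0005] rows>=12 j7 -0.08 tilt [ 0. -0. -1.]
```

>>> {"method": "move_arm", "body": {
  "motion": [
    {"twist":-0.054},
    {"twist":-0.054},
    {"tx":-0.046,"ty":-0.024},
    {"tx":-0.046,"ty":-0.024},
    {"tx":-0.046,"ty":-0.024},
    {"tx":-0.046,"ty":-0.024},
    {"tx":-0.046,"ty":-0.024},
    {"tx":-0.046,"ty":-0.024},
    {"tx":-0.046,"ty":-0.024},
    {"tx":-0.046,"ty":-0.024},
    {"tx":-0.046,"ty":-0.024},
    {"tx":-0.044,"ty":-0.021}
  ],
  "gripper": -1,
  "squeeze": 25
}}

```text
invalid input
```

```bash
python3 -c "
from h import *
plan(.589,.339,.075,86)"
```

```text
t 1.5 pos [0.1485 0.6071 0.1875] yang 76.3 w 1.005 | twist -0.1083 rows>=2 then t [-0.4581 -0.2367  0.1125] rows>=12 j7 -0.08 tilt [ 0. -0. -1.]
```

>>> {"method": "move_arm", "body": {
  "motion": [
    {"tx":0,"ty":0,"tz":0,"twist":-0.054},
    {"tx":0,"ty":0,"tz":0,"twist":-0.054},
    {"tx":-0.042,"ty":-0.022,"tz":0,"twist":0},
    {"tx":-0.042,"ty":-0.022,"tz":0,"twist":0},
    {"tx":-0.042,"ty":-0.022,"tz":0,"twist":0},
    {"tx":-0.042,"ty":-0.022,"tz":0,"twist":0},
    {"tx":-0.042,"ty":-0.022,"tz":0,"twist":0},
    {"tx":-0.042,"ty":-0.022,"tz":0,"twist":0},
    {"tx":-0.042,"ty":-0.022,"tz":0,"twist":0},
    {"tx":-0.042,"ty":-0.022,"tz":0,"twist":0},
    {"tx":-0.042,"ty":-0.022,"tz":0,"twist":0},
    {"tx":-0.042,"ty":-0.022,"tz":0,"twist":0}
  ],
  "gripper": -1,
  "squeeze": 25
}}

```text
clock: 2.7
position: [0.5535, 0.3571, 0.1877]
ee_rot: [0.11, 3.139, 0.001]
force: [0.4, -0.3, 0.0]
width: 0.997
gripper_force: 0.0
```

```bash
python3 -c "
from h import *
plan(.589,.339,.075,86)"
```

```text
t 2.7 pos [0.5535 0.3571 0.1877] yang 86.0 w 0.997 | twist -0.0001 rows>=1 then t [-0.0367 -0.0156  0.1127] rows>=3 j7 0.9 tilt [ 0.  0. -1.]
```

>>> {"method": "move_arm", "body": {
  "motion": [
    {"tx":-0.037,"ty":-0.016,"tz":0,"twist":0},
    {"tx":0,"ty":0,"tz":0,"twist":0},
    {"tx":0,"ty":0,"tz":0.04,"twist":0},
    {"tx":0,"ty":0,"tz":0.04,"twist":0},
    {"tx":0,"ty":0,"tz":0.033,"twist":0},
    {"tx":0,"ty":0,"tz":0,"twist":0}
  ]
}}

```text
clock: 3.3
position: [0.5841, 0.3381, 0.0696]
ee_rot: [-0.109, -3.132, 0.008]
force: [-0.8, -0.1, 0.4]
width: 1.007
gripper_force: 0.0
```

>>> {"method": "move_arm", "body": {
  "motion": [
    {"tx":0,"ty":0,"tz":0,"twist":0},
    {"tx":0,"ty":0,"tz":0,"twist":0},
    {"tx":0,"ty":0,"tz":0,"twist":0},
    {"tx":0,"ty":0,"tz":0,"twist":0},
    {"tx":0,"ty":0,"tz":0,"twist":0},
    {"tx":0,"ty":0,"tz":0,"twist":0},
    {"tx":0,"ty":0,"tz":0,"twist":0},
    {"tx":0,"ty":0,"tz":0,"twist":0}
  ],
  "gripper": 1,
  "squeeze": 25
}}

```text
clock: 4.1
position: [0.5878, 0.3396, 0.0745]
ee_rot: [-0.11, -3.14, -0.0]
force: [-0.6, 0.9, 0.6]
width: 0.353
gripper_force: 0.0
```

```bash
python3 -c "
from h import *
plan(.600,.111,.206,86.05)"
```

```text
t 4.1 pos [0.5878 0.3396 0.0745] yang 86.0 w 0.353 | twist -0.0008 rows>=1 then t [-0.028  -0.2273 -0.1315] rows>=6 j7 0.96 tilt [-0.  0. -1.]
```

```bash
python3 - <<'E'
from h import *
s=snap("side","x");t=snap("top","x")
cv2.imwrite("pics/x1.png",np.hstack([crop(s,248,155,40,5),crop(t,163,203,40,5)]))
print(arm.observe()["width"])
E
```

```text
0.26486633537150234
```

View pics/x1.png

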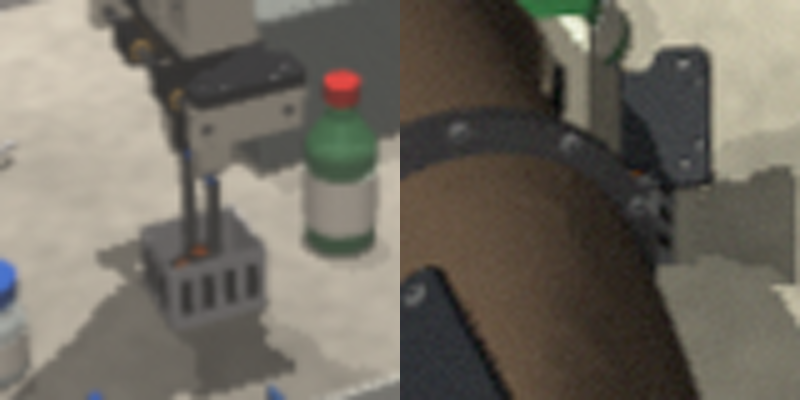

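>>> {"method": "move_arm", "body": {
  "motion": [
    {"tx":0,"ty":0,"tz":0,"twist":0},
    {"tx":0,"ty":0,"tz":0,"twist":0},
    {"tx":0,"ty":0,"tz":0,"twist":0},
    {"tx":0,"ty":0,"tz":0,"twist":0},
    {"tx":0,"ty":0,"tz":0,"twist":0},
    {"tx":0,"ty":0,"tz":0,"twist":0},
    {"tx":0,"ty":0,"tz":0,"twist":0},
    {"tx":0,"ty":0,"tz":0,"twist":0},
    {"tx":0,"ty":0,"tz":-0.045,"twist":0},
    {"tx":0,"ty":0,"tz":-0.045,"twist":0},
    {"tx":0,"ty":0,"tz":-0.045,"twist":0},
    {"tx":0,"ty":0,"tz":0,"twist":0}
  ],
  "gripper": -1
}}

```text
clock: 5.4
position: [0.5911, 0.3415, 0.2171]
ee_rot: [0.11, 3.13, 0.011]
force: [0.9, 0.9, 0.3]
width: 0.996
gripper_force: 0.0
```

```bash
cat >> h.py <<'E'
def bars(cam,z=.110):
    im=arm.get_image(cam);h=cv2.cvtColor(im,cv2.COLOR_RGB2HSV);m=cv2.inRange(h,(100,120,60),(125,255,255))
    n,l,st,ce=cv2.connectedComponentsWithStats(m,connectivity=8)
    for i in range(1,n):
        if not 8<st[i,4]<90: continue
        ys,xs=np.nonzero(l==i)
        W=np.array([atz(cam,[(u+.5)/560,(v+.5)/420],z) for u,v in zip(xs,ys)])[:,:2]
        c=W.mean(0)
        if not(.3<c[0]<.8 and abs(c[1])<.5):continue
        w,V=np.linalg.eigh(np.cov((W-c).T));p=(W-c)@V[:,1]
        print(cam,ce[i].round(),st[i,4],c.round(3),"ang",np.degrees(np.arctan2(V[1,1],V[0,1])).round(1)%180,"len",np.ptp(p).round(3),"mid",(c+V[:,1]*(p.max()+p.min())/2).round(3))
    return im
E
python3 - <<'E'
from h import *
bars("top");s=bars("side");print(arm.observe()["position"])
cv2.imwrite("pics/x2.png",cv2.resize(s[100:300,150:420,::-1],None,fx=2.9,fy=2.9))
E
```

```text
top [319. 201.] 81 [ 0.516 -0.106] ang 86.0 len 0.144 mid [ 0.516 -0.1  ]
top [328. 240.] 43 [ 0.403 -0.114] ang 91.4 len 0.048 mid [ 0.403 -0.113]
top [239. 246.] 50 [0.419 0.133] ang 73.4 len 0.048 mid [0.418 0.13 ]
side [342. 167.] 60 [0.794 0.092] ang 8.900000000000006 len 0.064 mid [0.801 0.094]
side [204. 171.] 87 [0.415 0.285] ang 58.0 len 0.042 mid [0.414 0.284]
side [227. 199.] 26 [0.42  0.127] ang 72.4 len 0.045 mid [0.42  0.128]
side [265. 259.] 35 [ 0.405 -0.116] ang 93.0 len 0.048 mid [ 0.405 -0.115]
[0.5883582  0.33999493 0.21080151]
```

View pics/x2.png

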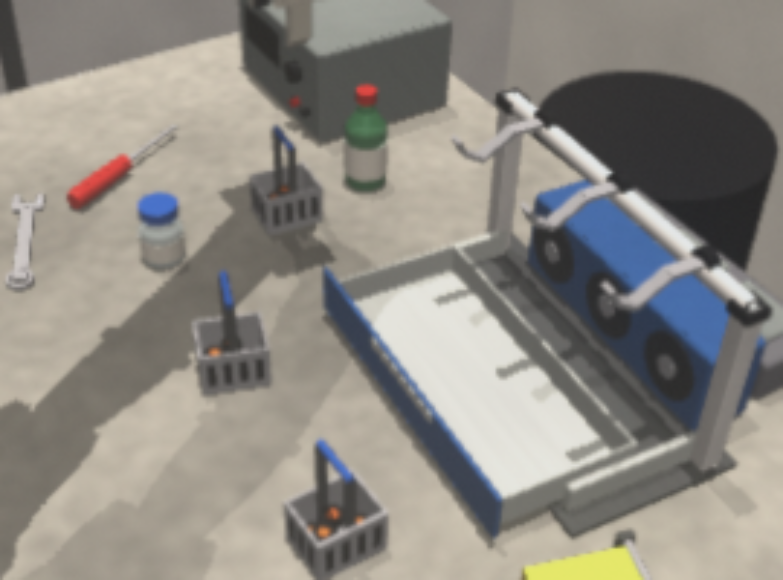

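```bash
python3 - <<'E'
from h import *
print(px("side",[.589,.338,.11]),px("top",[.589,.338,.11]))
for n in("side0","x"):
    pass
s=arm.get_image("side");h=cv2.cvtColor(s,cv2.COLOR_RGB2HSV)
m=cv2.inRange(h,(95,70,25),(130,255,255))
n,l,st,ce=cv2.connectedComponentsWithStats(m)
for i in range(1,n):
    if 225<ce[i][0]<275 and 135<ce[i][1]<170 and st[i,4]>4:
        print(ce[i],st[i]); print("at z=.11",atz("side",(ce[i]+.5)/[560,420],.11))
for d in arm.place_of("side","basket1_handle")[:4]: print(round(d["conf"],2),np.array(d["point"])*[560,420],atz("side",d["point"],.104))
a=cv2.imread("pics/side0.png");b=s[:,:,::-1]
cv2.imwrite("pics/x3.png",np.hstack([crop(i[:,:,::-1],252,155,30,6) for i in(a,b)]))
E
```

```text
[247.40740005 147.49176253] [160.22747546 197.01886804]
[247.15384615 147.38461538] [245 144   6   8  13]
at z=.11 [0.58862095 0.33548113 0.11      ]
0.84 [228.592 203.49 ] [0.41740059 0.11790753 0.104     ]
0.43 [337.792 177.702] [0.75367813 0.06414068 0.104     ]
```

View pics/x3.png

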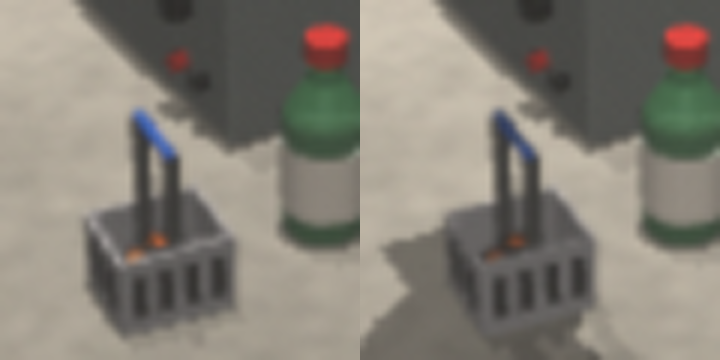

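```bash
python3 - <<'E'
from h import *
s=arm.observe();p=s["position"];M=R.from_rotvec(s["ee_rot"]).as_matrix();im=arm.get_image("side").copy()
print(p,M.round(3).tolist(),s["width"],px("side",p))
for k in(-1,0,1):
    for dz in(0,-.019):
        q=px("side",p+M@np.array([0,.046*k,dz]));print(k,dz,q.round())
print("prev fingertips near/far",[px("side",[.588,.34+k*.016,.075]).round() for k in(-1,1)])
cv2.imwrite("pics/x4.png",cv2.resize(im[40:180,180:340,::-1],None,fx=4,fy=4))
E
```

```text
[0.5870305  0.3392374  0.20821537] [[-0.998, 0.07, -0.002], [0.07, 0.998, -0.001], [0.002, -0.001, -1.0]] 1.0002401160387777 [245.55647471 120.95882126]
-1 0 [251. 128.]
-1 -0.019 [251. 122.]
0 0 [246. 121.]
0 -0.019 [245. 116.]
1 0 [240. 115.]
1 -0.019 [240. 109.]
prev fingertips near/far [array([249., 158.]), array([245., 154.])]
```

View pics/x4.png

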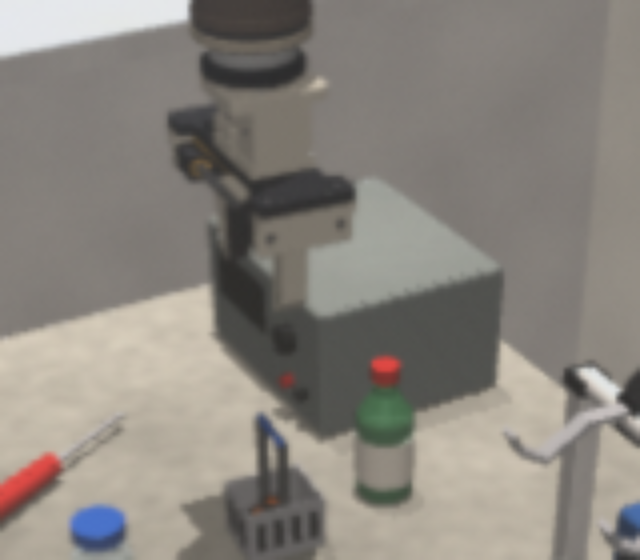

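>>> {"method": "move_arm", "body": {
  "motion": [
    {"tx":0,"ty":0,"tz":0.045,"twist":0},
    {"tx":0,"ty":0,"tz":0.045,"twist":0},
    {"tx":0,"ty":0,"tz":0.043,"twist":0},
    {"tx":0,"ty":0,"tz":0,"twist":0},
    {"tx":0,"ty":0,"tz":0,"twist":0}
  ]
}}

```text
clock: 6.15
position: [0.5872, 0.3392, 0.076]
ee_rot: [-0.11, -3.138, 0.003]
force: [0.4, 0.7, -0.0]
width: 0.999
gripper_force: 0.0
```

```bash
python3 - <<'E'
from h import *
s=arm.observe();p=s["position"];M=R.from_rotvec(s["ee_rot"]).as_matrix();im=arm.get_image("side").copy()
print(p,s["width"],s["force"])
for k in(-1,1): print(px("side",p+M@np.array([0,.046*k,0])))
cv2.imwrite("pics/x5.png",cv2.resize(im[100:190,200:300,::-1],None,fx=6,fy=6,interpolation=cv2.INTER_CUBIC))
E
```

```text
[0.58717057 0.33920581 0.07595351] 0.9994946920568477 [ 0.44087614  0.71638913 -0.03690905]
[252.6372794  163.19331098]
[241.86537976 149.33730562]
```

View pics/x5.png

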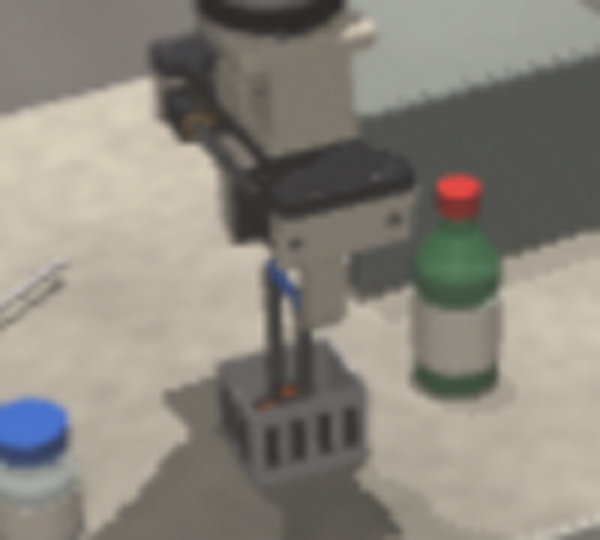

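>>> {"method": "move_arm", "body": {
  "motion": [
    {"tx":0,"ty":0,"tz":0.01,"twist":0},
    {"tx":0,"ty":0,"tz":0.01,"twist":0},
    {"tx":0,"ty":0,"tz":0,"twist":0},
    {"tx":0,"ty":0,"tz":0,"twist":0}
  ]
}}

```text
clock: 6.6
position: [0.5877, 0.3396, 0.0566]
ee_rot: [-0.11, -3.139, 0.0]
force: [0.6, -0.6, -0.5]
width: 0.999
gripper_force: 0.0
```

```bash
python3 - <<'E'
from h import *
s=arm.observe();p=s["position"];M=R.from_rotvec(s["ee_rot"]).as_matrix();im=arm.get_image("side").copy();im2=arm.get_image("top")
print(p,s["width"],s["force"])
# expected outline of near finger: pad 19 mm wide, inner face y -.046, outer -.065 ; rim tip
for z in(0,-.02,-.04,-.066):
    print(z,[px("side",p+M@np.array([a*.0095,-b,z])).round(1).tolist() for a in(-1,1) for b in(.046,.065)])
a=cv2.resize(im[110:180,220:290,::-1],None,fx=8,fy=8,interpolation=cv2.INTER_CUBIC)
cv2.imwrite("pics/x6.png",a)
E
```

```text
[0.58770046 0.3395893  0.05660529] 0.9985393709260701 [ 0.59294374 -0.58123033 -0.45761234]
0 [[255.5, 167.2], [257.9, 170.3], [250.2, 168.7], [252.6, 171.7]]
-0.02 [[255.4, 162.2], [257.8, 165.2], [250.1, 163.7], [252.4, 166.7]]
-0.04 [[255.2, 157.1], [257.6, 160.1], [249.9, 158.6], [252.2, 161.6]]
-0.066 [[255.0, 150.4], [257.5, 153.3], [249.6, 151.8], [252.0, 154.8]]
```

View pics/x6.png

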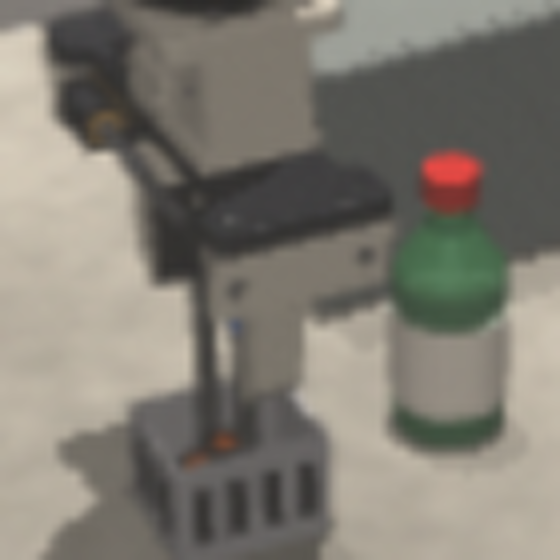

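>>> {"method": "move_arm", "body": {
  "motion": [
    {"tx":0,"ty":0,"tz":0.01,"twist":0},
    {"tx":0,"ty":0,"tz":0.008,"twist":0},
    {"tx":0,"ty":0,"tz":0,"twist":0},
    {"tx":0,"ty":0,"tz":0,"twist":0}
  ]
}}

```text
clock: 7.1
position: [0.5875, 0.3394, 0.0379]
ee_rot: [-0.11, -3.139, 0.001]
force: [-0.6, -0.0, 0.1]
width: 1.001
gripper_force: 0.0
```

>>> {"method": "move_arm", "body": {
  "motion": [
    {"tx":0,"ty":0,"tz":0,"twist":0},
    {"tx":0,"ty":0,"tz":0,"twist":0},
    {"tx":0,"ty":0,"tz":0,"twist":0},
    {"tx":0,"ty":0,"tz":0,"twist":0},
    {"tx":0,"ty":0,"tz":0,"twist":0},
    {"tx":0,"ty":0,"tz":0,"twist":0},
    {"tx":0,"ty":0,"tz":0,"twist":0},
    {"tx":0,"ty":0,"tz":0,"twist":0}
  ],
  "gripper": 1,
  "squeeze": 25
}}

```text
clock: 7.9
position: [0.588, 0.3399, 0.0387]
ee_rot: [0.11, 3.139, 0.001]
force: [-0.2, 0.4, 0.4]
width: 0.55
gripper_force: 24.7
```

```bash
python3 - <<'E'
from h import *
s=arm.observe();p=s["position"];M=R.from_rotvec(s["ee_rot"]).as_matrix();im=arm.get_image("side").copy()
print(p,s["width"],s["force"],s["gripper_force"])
for z in(0,-.04):
    print(z,[px("side",p+M@np.array([a*.0095,-b,z])).round(1).tolist() for a in(-1,1) for b in(.025,.044)])
cv2.imwrite("pics/x7.png",cv2.resize(im[110:180,220:290,::-1],None,fx=8,fy=8,interpolation=cv2.INTER_CUBIC))
E
```

```text
[0.58796378 0.33991154 0.03868873] 0.5504790000515998 [-0.22874642  0.43400295  0.3989048 ] 24.732446347625228
0 [[253.1, 168.2], [255.4, 171.2], [248.0, 169.7], [250.2, 172.7]]
-0.04 [[252.8, 158.4], [255.1, 161.3], [247.5, 159.8], [249.8, 162.8]]
```

View pics/x7.png

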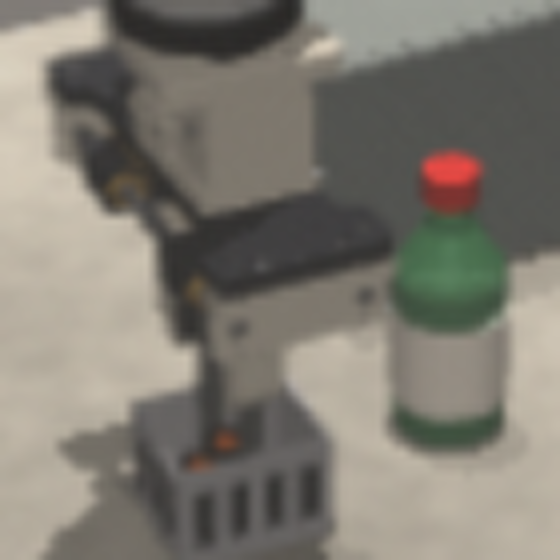

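>>> {"method": "move_arm", "body": {
  "motion": [
    {"tx":0,"ty":0,"tz":-0.02,"twist":0},
    {"tx":0,"ty":0,"tz":-0.035,"twist":0},
    {"tx":0,"ty":0,"tz":-0.035,"twist":0},
    {"tx":0,"ty":0,"tz":-0.035,"twist":0},
    {"tx":0,"ty":0,"tz":-0.02,"twist":0},
    {"tx":0,"ty":0,"tz":0,"twist":0},
    {"tx":0,"ty":0,"tz":0,"twist":0}
  ]
}}

```text
clock: 8.65
position: [0.5874, 0.3392, 0.1828]
ee_rot: [-0.11, -3.139, 0.001]
force: [-0.3, -0.3, -1.5]
width: 0.551
gripper_force: 24.7
```

```bash
python3 - <<'E'
from h import *
s=arm.observe();p=s["position"];M=R.from_rotvec(s["ee_rot"]).as_matrix();im=arm.get_image("side").copy()
print(p,s["width"],s["force"],s["gripper_force"])
# predicted basket corners in side view if bar underside = TCP+.0653
for z in(.0653,.0653-.054,.0653-.104): print(z,[px("side",p+[0,0,z]+M@np.array([a*.035,b*.029,0])).round(1).tolist() for a in(-1,1) for b in(-1,1)])
cv2.imwrite("pics/x8.png",cv2.resize(im[70:150,210:290,::-1],None,fx=7,fy=7,interpolation=cv2.INTER_CUBIC))
plan(.600,.112,.17,86.05)
E
```

```text
[0.58739611 0.33921732 0.18280401] 0.5512856604074756 [-0.3130412  -0.27386522 -1.48575044] 24.68496496709122
0.0653 [[259.4, 111.1], [251.8, 103.3], [238.1, 115.9], [231.1, 107.8]]
0.011299999999999998 [[259.7, 126.6], [252.3, 118.5], [239.0, 131.6], [232.2, 123.2]]
-0.0387 [[260.0, 140.3], [252.7, 132.0], [239.8, 145.4], [233.1, 136.8]]
t 8.7 pos [0.5869 0.339  0.1819] yang 86.0 w 0.55 | twist -0.0009 rows>=1 then t [-0.0287 -0.2255  0.0122] rows>=6 j7 0.95 tilt [-0.002 -0.001 -1.   ]
```

View pics/x8.png

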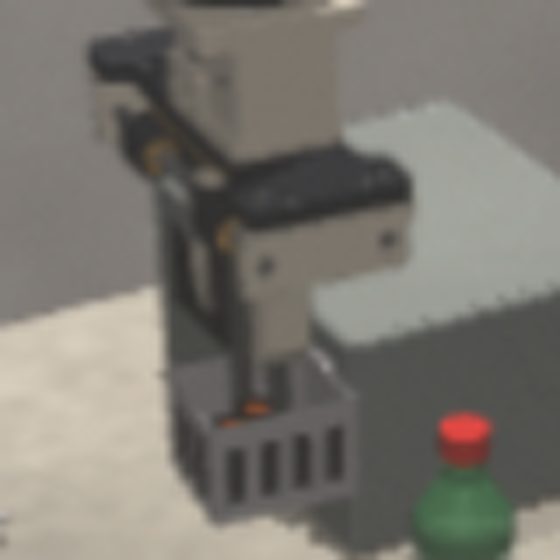

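>>> {"method": "move_arm", "body": {
  "motion": [
    {"tx":-0.005,"ty":-0.025,"tz":0.002,"twist":0},
    {"tx":-0.005,"ty":-0.04,"tz":0.003,"twist":0},
    {"tx":-0.005,"ty":-0.04,"tz":0.003,"twist":0},
    {"tx":-0.005,"ty":-0.04,"tz":0.003,"twist":0},
    {"tx":-0.005,"ty":-0.04,"tz":0.003,"twist":0},
    {"tx":-0.004,"ty":-0.025,"tz":0.003,"twist":0},
    {"tx":0,"ty":-0.015,"tz":0,"twist":0},
    {"tx":0,"ty":0,"tz":0,"twist":0},
    {"tx":0,"ty":0,"tz":0,"twist":0}
  ]
}}

```text
clock: 9.6
position: [0.6004, 0.1149, 0.166]
ee_rot: [-0.108, -3.139, -0.001]
force: [0.3, 0.8, -1.7]
width: 0.553
gripper_force: 24.7
```

```bash
python3 - <<'E'
from h import *
plan(.690,.107,.165,86.05)
for c in("side","top"):
    for d in arm.place_of(c,"hook1"): print(c,round(d["conf"],2),atz(c,d["point"],.19).round(3))
s=arm.observe();p=s["position"];M=R.from_rotvec(s["ee_rot"]).as_matrix();im=arm.get_image("side").copy()
print(s["gripper_force"])
print("bar",px("side",p+[0,0,.069]),"dip",px("side",[.69,.107,.19]),"tip",px("side",[.657,.109,.218]))
cv2.imwrite("pics/x9.png",cv2.resize(im[90:210,240:390,::-1],None,fx=5,fy=5,interpolation=cv2.INTER_CUBIC))
E
```

```text
t 9.6 pos [0.6004 0.1149 0.166 ] yang 86.0 w 0.553 | twist -0.0 rows>=1 then t [-0.0899 -0.0017  0.0009] rows>=2 j7 1.29 tilt [-0.001  0.001 -1.   ]
side 0.81 [0.708 0.113 0.19 ]
side 0.8 [ 0.668 -0.14   0.19 ]
side 0.65 [ 0.683 -0.017  0.19 ]
side 0.56 [ 0.539 -0.494  0.19 ]
top 0.98 [0.688 0.106 0.19 ]
top 0.82 [ 0.676 -0.141  0.19 ]
top 0.78 [ 0.688 -0.006  0.19 ]
24.686380185412418
bar [286.63161001 145.92950716] dip [314.29636747 152.51947797] tip [304.87477048 146.97633861]
```

View pics/x9.png

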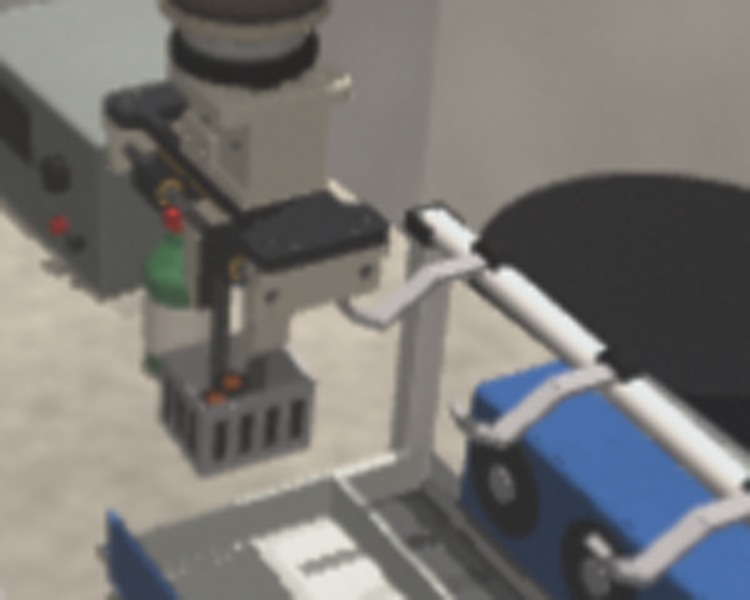

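>>> {"method": "move_arm", "body": {
  "motion": [
    {"tx":-0.02,"ty":0,"tz":0,"twist":0},
    {"tx":-0.025,"ty":-0.001,"tz":0,"twist":0},
    {"tx":-0.025,"ty":-0.001,"tz":0,"twist":0},
    {"tx":-0.02,"ty":0,"tz":0,"twist":0},
    {"tx":0,"ty":0,"tz":0,"twist":0},
    {"tx":0,"ty":0,"tz":0,"twist":0}
  ]
}}

```text
clock: 10.35
position: [0.6902, 0.1062, 0.1659]
ee_rot: [-0.108, -3.139, -0.0]
force: [-0.2, 0.2, -1.6]
width: 0.551
gripper_force: 24.7
```

>>> {"method": "move_arm", "body": {
  "motion": [
    {"tx":0,"ty":0,"tz":0.01,"twist":0},
    {"tx":0,"ty":0,"tz":0.01,"twist":0},
    {"tx":0,"ty":0,"tz":0.01,"twist":0},
    {"tx":0,"ty":0,"tz":0.005,"twist":0},
    {"tx":0,"ty":0,"tz":0,"twist":0},
    {"tx":0,"ty":0,"tz":0,"twist":0}
  ]
}}

```text
clock: 10.95
position: [0.6906, 0.1048, 0.1316]
ee_rot: [-0.11, -3.14, -0.0]
force: [0.1, -0.4, -1.4]
width: 0.554
gripper_force: 24.7
```

```bash
python3 - <<'E'
from h import *
plan(.690,.107,.1247,86.05); s=arm.observe(); print(s["force"],s["gripper_force"])
E
```

```text
t 10.9 pos [0.6906 0.1048 0.1316] yang 86.0 w 0.554 | twist -0.0009 rows>=1 then t [0.0007 0.0021 0.0069] rows>=1 j7 1.35 tilt [-0.  0. -1.]
[ 0.06216795 -0.41540656 -1.44193878] 24.702240425594937
```

Lower a little more, watching the force.

>>> {"method": "move_arm", "body": {
  "motion": [
    {"tx":0,"ty":0,"tz":0.003,"twist":0},
    {"tx":0,"ty":0,"tz":0.002,"twist":0},
    {"tx":0,"ty":0,"tz":0,"twist":0},
    {"tx":0,"ty":0,"tz":0,"twist":0}
  ]
}}

```text
clock: 11.35
position: [0.6906, 0.1048, 0.1266]
ee_rot: [0.11, 3.14, 0.0]
force: [-0.1, 0.2, -1.0]
width: 0.549
gripper_force: 24.7
```

>>> {"method": "move_arm", "body": {
  "motion": [
    {"tx":0,"ty":0,"tz":0.002,"twist":0},
    {"tx":0,"ty":0,"tz":0,"twist":0},
    {"tx":0,"ty":0,"tz":0,"twist":0}
  ]
}}

```text
clock: 11.65
position: [0.6907, 0.1049, 0.1247]
ee_rot: [0.11, 3.139, 0.0]
force: [0.4, 0.1, 0.0]
width: 0.547
gripper_force: 24.7
```

>>> {"method": "move_arm", "body": {
  "motion": [
    {"tx":0,"ty":0,"tz":0,"twist":0},
    {"tx":0,"ty":0,"tz":0,"twist":0},
    {"tx":0,"ty":0,"tz":0,"twist":0},
    {"tx":0,"ty":0,"tz":0,"twist":0},
    {"tx":0,"ty":0,"tz":0,"twist":0},
    {"tx":0,"ty":0,"tz":0,"twist":0},
    {"tx":0,"ty":0,"tz":-0.02,"twist":0},
    {"tx":0,"ty":0,"tz":-0.03,"twist":0},
    {"tx":0,"ty":0,"tz":-0.03,"twist":0},
    {"tx":0.04,"ty":0,"tz":0,"twist":0},
    {"tx":0.04,"ty":0,"tz":0,"twist":0},
    {"tx":0.04,"ty":0,"tz":0,"twist":0}
  ],
  "gripper": -1
}}

```text
clock: 12.85
position: [0.5696, 0.1133, 0.2046]
ee_rot: [0.11, 3.139, 0.0]
force: [-0.1, -0.1, 0.6]
width: 0.998
gripper_force: 0.0
```

```bash
python3 - <<'E'
from h import *
plan(.418,.130,.15,73); bars("top");bars("side")
bars("side",.196)
for c in("side","top"):
    for d in arm.place_of(c,"basket1_handle"): print(c,round(d["conf"],2),atz(c,d["point"],.104).round(3),atz(c,d["point"],.19).round(3))
E
```

```text
t 12.8 pos [0.5696 0.1133 0.2046] yang 86.0 w 0.998 | twist 0.1441 rows>=2 then t [ 0.1499 -0.0283  0.0545] rows>=4 j7 1.27 tilt [ 0.001  0.    -1.   ]
top [323. 200.] 69 [ 0.515 -0.118] ang 86.4 len 0.105 mid [ 0.515 -0.12 ]
top [297. 202.] 13 [ 0.52  -0.045] ang 82.2 len 0.034 mid [ 0.52  -0.045]
top [328. 240.] 42 [ 0.403 -0.114] ang 91.3 len 0.048 mid [ 0.403 -0.113]
side [316. 151.] 25 [0.774 0.206] ang 84.5 len 0.052 mid [0.774 0.207]
side [342. 167.] 61 [0.793 0.092] ang 9.400000000000006 len 0.065 mid [0.801 0.093]
side [204. 170.] 84 [0.416 0.286] ang 51.1 len 0.039 mid [0.416 0.286]
side [227. 198.] 16 [0.421 0.132] ang 72.3 len 0.039 mid [0.421 0.13 ]
side [265. 259.] 33 [ 0.405 -0.116] ang 92.8 len 0.048 mid [ 0.405 -0.115]
side [316. 151.] 26 [0.693 0.1  ] ang 83.9 len 0.05 mid [0.693 0.099]
side [342. 167.] 60 [0.711 0.001] ang 8.900000000000006 len 0.056 mid [0.717 0.002]
side [204. 170.] 84 [0.378 0.171] ang 51.1 len 0.034 mid [0.378 0.171]
side [227. 198.] 16 [0.383 0.035] ang 72.3 len 0.035 mid [0.383 0.034]
side [265. 259.] 33 [ 0.368 -0.183] ang 92.8 len 0.042 mid [ 0.368 -0.182]
side 0.86 [0.425 0.13  0.104] [0.387 0.035 0.19 ]
side 0.38 [0.267 0.274 0.104] [0.247 0.161 0.19 ]
```

>>> {"method": "move_arm", "body": {
  "motion": [
    {"tx":0,"ty":0,"tz":0,"twist":0.072},
    {"tx":0,"ty":0,"tz":0,"twist":0.072},
    {"tx":0.03,"ty":-0.006,"tz":0.01,"twist":0},
    {"tx":0.03,"ty":-0.006,"tz":0.01,"twist":0},
    {"tx":0.03,"ty":-0.006,"tz":0.01,"twist":0},
    {"tx":0.03,"ty":-0.005,"tz":0.01,"twist":0},
    {"tx":0.03,"ty":-0.005,"tz":0.01,"twist":0},
    {"tx":0,"ty":0,"tz":0,"twist":0},
    {"tx":0,"ty":0,"tz":0,"twist":0}
  ]
}}

```text
clock: 14.0
position: [0.4204, 0.1305, 0.1548]
ee_rot: [0.464, 3.106, 0.001]
force: [0.8, -0.2, 0.8]
width: 1.002
gripper_force: 0.0
```

```bash
python3 - <<'E'
from h import *
plan(.418,.130,.038,73); bars("side")
E
```

```text
t 14.0 pos [0.4204 0.1305 0.1548] yang 73.0 w 1.002 | twist 0.0002 rows>=1 then t [ 0.0023 -0.0013  0.1168] rows>=3 j7 0.89 tilt [ 0.001  0.    -1.   ]
side [316. 151.] 26 [0.773 0.205] ang 83.9 len 0.057 mid [0.773 0.204]
side [342. 167.] 60 [0.794 0.092] ang 8.900000000000006 len 0.064 mid [0.801 0.094]
side [204. 171.] 87 [0.415 0.285] ang 61.0 len 0.041 mid [0.415 0.284]
side [268. 201.] 9 [0.514 0.065] ang 85.9 len 0.028 mid [0.515 0.065]
side [265. 258.] 38 [ 0.404 -0.115] ang 92.7 len 0.048 mid [ 0.404 -0.115]
```

>>> {"method": "move_arm", "body": {
  "motion": [
    {"tx":0.001,"ty":0,"tz":0.03,"twist":0},
    {"tx":0,"ty":0,"tz":0.035,"twist":0},
    {"tx":0,"ty":0,"tz":0.03,"twist":0},
    {"tx":0,"ty":0,"tz":0.022,"twist":0},
    {"tx":0,"ty":0,"tz":0,"twist":0},
    {"tx":0,"ty":0,"tz":0,"twist":0}
  ]
}}

```text
clock: 14.65
position: [0.4196, 0.1305, 0.0378]
ee_rot: [0.465, 3.107, -0.0]
force: [-1.0, 0.5, -0.4]
width: 0.999
gripper_force: 0.0
```

>>> {"method": "move_arm", "body": {
  "motion": [
    {"tx":0,"ty":0,"tz":0,"twist":0},
    {"tx":0,"ty":0,"tz":0,"twist":0},
    {"tx":0,"ty":0,"tz":0,"twist":0},
    {"tx":0,"ty":0,"tz":0,"twist":0},
    {"tx":0,"ty":0,"tz":0,"twist":0},
    {"tx":0,"ty":0,"tz":0,"twist":0},
    {"tx":0,"ty":0,"tz":0,"twist":0},
    {"tx":0,"ty":0,"tz":0,"twist":0}
  ],
  "gripper": 1,
  "squeeze": 25
}}

```text
clock: 15.45
position: [0.4184, 0.1307, 0.0376]
ee_rot: [0.464, 3.107, 0.0]
force: [0.3, 1.0, 1.5]
width: 0.546
gripper_force: 24.8
```

```bash
python3 - <<'E'
from h import *
plan(.682-.09,-.0155+.0065,.165,86.05)
E
```

```text
t 15.4 pos [0.4184 0.1307 0.0376] yang 73.0 w 0.546 | twist -0.1448 rows>=2 then t [-0.1828 -0.1274 -0.1274] rows>=6 j7 0.93 tilt [ 0.  0. -1.]
```

>>> {"method": "move_arm", "body": {
  "motion": [
    {"tx":0,"ty":0,"tz":-0.02,"twist":0},
    {"tx":0,"ty":0,"tz":-0.035,"twist":0},
    {"tx":0,"ty":0,"tz":-0.035,"twist":-0.072},
    {"tx":0,"ty":0,"tz":-0.037,"twist":-0.073},
    {"tx":-0.02,"ty":-0.015,"tz":0,"twist":0},
    {"tx":-0.035,"ty":-0.025,"tz":0,"twist":0},
    {"tx":-0.035,"ty":-0.025,"tz":0,"twist":0},
    {"tx":-0.035,"ty":-0.025,"tz":0,"twist":0},
    {"tx":-0.035,"ty":-0.022,"tz":0,"twist":0},
    {"tx":-0.023,"ty":-0.015,"tz":0,"twist":0},
    {"tx":0,"ty":0,"tz":0,"twist":0},
    {"tx":0,"ty":0,"tz":0,"twist":0}
  ]
}}

```text
clock: 16.65
position: [0.5915, -0.0089, 0.1637]
ee_rot: [-0.109, -3.138, 0.0]
force: [-0.6, 0.5, -0.9]
width: 0.543
gripper_force: 24.8
```

```bash
python3 - <<'E'
from h import *
plan(.682,-.0155,.165,86.05);s=arm.observe();print(s["force"],s["gripper_force"]);bars("side");
for d in arm.place_of("side","hook1"): print(round(d["conf"],2),atz("side",d["point"],.19).round(3))
for d in arm.place_of("side","basket1_handle"): print(round(d["conf"],2),np.array(d["point"])*[560,420],px("side",s["position"]+[0,0,.0664]))
E
```

```text
t 16.6 pos [ 0.5915 -0.0089  0.1637] yang 86.0 w 0.543 | twist -0.0005 rows>=1 then t [-0.0907 -0.0003 -0.0015] rows>=3 j7 1.52 tilt [-0.002 -0.    -1.   ]
[-0.58353376  0.45895915 -0.94268125] 24.780737310647964
side [204. 170.] 84 [0.416 0.286] ang 51.1 len 0.039 mid [0.416 0.286]
side [267. 200.] 12 [0.515 0.071] ang 87.3 len 0.044 mid [0.515 0.072]
side [308. 254.] 13 [ 0.502 -0.155] ang 85.8 len 0.035 mid [ 0.502 -0.155]
side [265. 258.] 38 [ 0.405 -0.114] ang 91.0 len 0.048 mid [ 0.405 -0.115]
0.94 [ 0.678 -0.133  0.19 ]
0.59 [310.184 171.78 ] [309.18152808 171.89140775]
```

>>> {"method": "move_arm", "body": {
  "motion": [
    {"tx":-0.02,"ty":0,"tz":0,"twist":0},
    {"tx":-0.025,"ty":0,"tz":0,"twist":0},
    {"tx":-0.025,"ty":0,"tz":0,"twist":0},
    {"tx":-0.02,"ty":0,"tz":0,"twist":0},
    {"tx":0,"ty":0,"tz":0,"twist":0},
    {"tx":0,"ty":0,"tz":0,"twist":0}
  ]
}}

```text
clock: 17.4
position: [0.6812, -0.0139, 0.1643]
ee_rot: [-0.106, -3.139, -0.0]
force: [-1.5, 1.4, -1.1]
width: 0.546
gripper_force: 24.8
```

>>> {"method": "move_arm", "body": {
  "motion": [
    {"tx":0,"ty":0,"tz":0.01,"twist":0},
    {"tx":0,"ty":0,"tz":0.01,"twist":0},
    {"tx":0,"ty":0,"tz":0.01,"twist":0},
    {"tx":0,"ty":0,"tz":0.006,"twist":0},
    {"tx":0,"ty":0,"tz":0,"twist":0},
    {"tx":0,"ty":0,"tz":0,"twist":0}
  ]
}}

```text
clock: 18.0
position: [0.6819, -0.0149, 0.1284]
ee_rot: [-0.108, -3.14, -0.0]
force: [-0.2, 0.1, -1.0]
width: 0.548
gripper_force: 24.8
```

Bar at about 0.195; lower 4 mm more.

>>> {"method": "move_arm", "body": {
  "motion": [
    {"tx":0,"ty":0,"tz":0.002,"twist":0},
    {"tx":0,"ty":0,"tz":0.002,"twist":0},
    {"tx":0,"ty":0,"tz":0,"twist":0},
    {"tx":0,"ty":0,"tz":0,"twist":0}
  ]
}}

```text
clock: 18.4
position: [0.6819, -0.0148, 0.1246]
ee_rot: [0.108, 3.14, 0.0]
force: [0.6, 0.5, -0.6]
width: 0.545
gripper_force: 24.8
```

```bash
python3 -c "
from h import *
s=arm.observe();print(s['force'],s['position'],s['gripper_force'],s['width'])"
```

```text
[ 0.62519852  0.54438701 -0.60717985] [ 0.68192803 -0.01484831  0.12458898] 24.78021427989006 0.5448178266441824
```

>>> {"method": "move_arm", "body": {
  "motion": [
    {"tx":0,"ty":0,"tz":0.001,"twist":0},
    {"tx":0,"ty":0,"tz":0,"twist":0},
    {"tx":0,"ty":0,"tz":0,"twist":0},
    {"tx":0,"ty":0,"tz":0,"twist":0},
    {"tx":0,"ty":0,"tz":0,"twist":0},
    {"tx":0,"ty":0,"tz":0,"twist":0},
    {"tx":0,"ty":0,"tz":-0.02,"twist":0},
    {"tx":0,"ty":0,"tz":-0.03,"twist":0},
    {"tx":0,"ty":0,"tz":-0.03,"twist":0},
    {"tx":0.04,"ty":0,"tz":0,"twist":0},
    {"tx":0.04,"ty":0,"tz":0,"twist":0},
    {"tx":0.04,"ty":0,"tz":0,"twist":0}
  ],
  "gripper": -1
}}

```text
clock: 19.6
position: [0.5609, -0.0066, 0.2036]
ee_rot: [0.108, 3.139, 0.0]
force: [0.3, 0.4, 0.1]
width: 0.998
gripper_force: 0.0
```

```bash
python3 - <<'E'
from h import *
plan(.403,-.114,.15,92); bars("top");bars("side",.196);bars("side")
E
```

```text
t 19.6 pos [ 0.5609 -0.0066  0.2036] yang 86.1 w 0.998 | twist -0.0659 rows>=1 then t [ 0.1616 -0.1018  0.0535] rows>=5 j7 1.5 tilt [ 0.001  0.    -1.   ]
top [235. 141.] 63 [0.726 0.107] ang 84.4 len 0.056 mid [0.726 0.109]
top [244. 206.] 74 [0.528 0.106] ang 86.5 len 0.104 mid [0.528 0.103]
side [204. 170.] 84 [0.378 0.171] ang 51.1 len 0.034 mid [0.378 0.171]
side [268. 201.] 9 [ 0.465 -0.024] ang 85.9 len 0.025 mid [ 0.465 -0.024]
side [265. 258.] 40 [ 0.368 -0.181] ang 91.6 len 0.042 mid [ 0.368 -0.182]
side [204. 170.] 84 [0.416 0.286] ang 51.1 len 0.039 mid [0.416 0.286]
side [268. 201.] 9 [0.514 0.065] ang 85.9 len 0.028 mid [0.515 0.065]
side [265. 258.] 38 [ 0.405 -0.114] ang 91.2 len 0.048 mid [ 0.405 -0.115]
```

>>> {"method": "move_arm", "body": {
  "motion": [
    {"tx":0,"ty":0,"tz":0,"twist":-0.066},
    {"tx":0.02,"ty":-0.012,"tz":0.008,"twist":0},
    {"tx":0.035,"ty":-0.022,"tz":0.01,"twist":0},
    {"tx":0.035,"ty":-0.022,"tz":0.01,"twist":0},
    {"tx":0.035,"ty":-0.022,"tz":0.01,"twist":0},
    {"tx":0.025,"ty":-0.016,"tz":0.01,"twist":0},
    {"tx":0.011,"ty":-0.008,"tz":0.005,"twist":0},
    {"tx":0,"ty":0,"tz":0,"twist":0},
    {"tx":0,"ty":0,"tz":0,"twist":0}
  ]
}}

```text
clock: 20.65
position: [0.4069, -0.1138, 0.1511]
ee_rot: [-0.056, 3.139, -0.0]
force: [-0.9, 0.7, 0.2]
width: 0.997
gripper_force: 0.0
```

```bash
python3 - <<'E'
from h import *
plan(.404,-.114,.038,92); bars("side",.196);bars("side");bars("top",.196)
for d in arm.place_of("side","basket1_handle"): print(round(d["conf"],2),atz("side",d["point"],.104).round(3),atz("side",d["point"],.19).round(3))
E
```

```text
t 20.6 pos [ 0.4069 -0.1138  0.1511] yang 92.0 w 0.997 | twist 0.0003 rows>=1 then t [ 3.100e-03 -1.000e-04  1.131e-01] rows>=3 j7 1.81 tilt [ 0.002 -0.    -1.   ]
side [316. 151.] 26 [0.693 0.1  ] ang 83.9 len 0.05 mid [0.693 0.099]
side [204. 171.] 85 [0.378 0.171] ang 59.4 len 0.032 mid [0.378 0.171]
side [267. 261.] 9 [ 0.368 -0.19 ] ang 92.3 len 0.022 mid [ 0.368 -0.189]
side [316. 151.] 26 [0.773 0.205] ang 83.9 len 0.057 mid [0.773 0.204]
side [204. 170.] 84 [0.416 0.286] ang 51.1 len 0.039 mid [0.416 0.286]
top [279. 138.] 48 [ 0.681 -0.017] ang 87.4 len 0.046 mid [ 0.681 -0.017]
top [235. 141.] 63 [0.691 0.102] ang 84.4 len 0.051 mid [0.691 0.104]
top [417. 148.] 20 [ 0.605 -0.379] ang 59.5 len 0.024 mid [ 0.605 -0.379]
0.7 [0.769 0.078 0.104] [ 0.69  -0.011  0.19 ]
0.22 [0.755 0.069 0.104] [ 0.677 -0.019  0.19 ]
```

Two baskets hang correctly. Take the third.

>>> {"method": "move_arm", "body": {
  "motion": [
    {"tx":0.001,"ty":0,"tz":0.03,"twist":0},
    {"tx":0.001,"ty":0,"tz":0.035,"twist":0},
    {"tx":0,"ty":0,"tz":0.03,"twist":0},
    {"tx":0,"ty":0,"tz":0.018,"twist":0},
    {"tx":0,"ty":0,"tz":0,"twist":0},
    {"tx":0,"ty":0,"tz":0,"twist":0}
  ]
}}

```text
clock: 21.45
position: [0.4034, -0.1141, 0.0378]
ee_rot: [0.056, -3.141, 0.0]
force: [0.4, -0.3, -0.5]
width: 1.005
gripper_force: 0.0
```

>>> {"method": "move_arm", "body": {
  "motion": [
    {"tx":0,"ty":0,"tz":0,"twist":0},
    {"tx":0,"ty":0,"tz":0,"twist":0},
    {"tx":0,"ty":0,"tz":0,"twist":0},
    {"tx":0,"ty":0,"tz":0,"twist":0},
    {"tx":0,"ty":0,"tz":0,"twist":0},
    {"tx":0,"ty":0,"tz":0,"twist":0},
    {"tx":0,"ty":0,"tz":0,"twist":0},
    {"tx":0,"ty":0,"tz":0,"twist":0}
  ],
  "gripper": 1,
  "squeeze": 25
}}

```text
clock: 22.25
position: [0.4029, -0.1141, 0.0376]
ee_rot: [0.055, -3.141, -0.0]
force: [0.0, 2.0, 1.3]
width: 0.546
gripper_force: 24.7
```

```bash
python3 - <<'E'
from h import *
plan(.674-.09,-.142+.0065,.165,86.05)
E
```

```text
t 22.2 pos [ 0.4029 -0.1141  0.0376] yang 92.0 w 0.546 | twist 0.0662 rows>=1 then t [-0.1822 -0.0088 -0.1274] rows>=5 j7 1.89 tilt [-0.  0. -1.]
```

>>> {"method": "move_arm", "body": {
  "motion": [
    {"tx":0,"ty":0,"tz":-0.02,"twist":0},
    {"tx":0,"ty":0,"tz":-0.035,"twist":0},
    {"tx":0,"ty":0,"tz":-0.035,"twist":0.033},
    {"tx":0,"ty":0,"tz":-0.037,"twist":0.033},
    {"tx":-0.02,"ty":-0.001,"tz":0,"twist":0},
    {"tx":-0.035,"ty":-0.002,"tz":0,"twist":0},
    {"tx":-0.035,"ty":-0.002,"tz":0,"twist":0},
    {"tx":-0.035,"ty":-0.002,"tz":0,"twist":0},
    {"tx":-0.035,"ty":-0.002,"tz":0,"twist":0},
    {"tx":-0.022,"ty":0,"tz":0,"twist":0},
    {"tx":0,"ty":0,"tz":0,"twist":0},
    {"tx":0,"ty":0,"tz":0,"twist":0}
  ]
}}

```text
clock: 23.45
position: [0.5831, -0.1358, 0.1637]
ee_rot: [-0.108, -3.138, 0.0]
force: [-1.3, -0.3, -2.4]
width: 0.546
gripper_force: 24.7
```

```bash
python3 - <<'E'
from h import *
plan(.674,-.142,.165,86.05);s=arm.observe();print(s["force"],s["gripper_force"])
for c in("side","top"):
  for d in arm.place_of(c,"hook1"): print(c,round(d["conf"],2),atz(c,d["point"],.19).round(3))
for d in arm.place_of("side","basket1_handle"): print(round(d["conf"],2),np.array(d["point"])*[560,420],px("side",s["position"]+[0,0,.0664]))
E
```

```text
t 23.4 pos [ 0.5831 -0.1358  0.1637] yang 86.1 w 0.546 | twist 0.0001 rows>=1 then t [-0.0911  0.0001 -0.0015] rows>=3 j7 1.77 tilt [-0.002 -0.    -1.   ]
[-1.27343342 -0.27978159 -2.37055423] 24.746300876140594
side 0.86 [ 0.677 -0.139  0.19 ]
side 0.64 [0.693 0.099 0.19 ]
side 0.56 [ 0.678 -0.026  0.19 ]
top 0.84 [0.689 0.107 0.19 ]
top 0.58 [ 0.678 -0.145  0.19 ]
0.7 [339.08  173.796] [336.69326608 201.19749032]
0.22 [337.12  176.694] [336.69326608 201.19749032]
```

>>> {"method": "move_arm", "body": {
  "motion": [
    {"tx":-0.02,"ty":0,"tz":0,"twist":0},
    {"tx":-0.025,"ty":0,"tz":0,"twist":0},
    {"tx":-0.025,"ty":0,"tz":0,"twist":0},
    {"tx":-0.021,"ty":0,"tz":0,"twist":0},
    {"tx":0,"ty":0,"tz":0,"twist":0},
    {"tx":0,"ty":0,"tz":0,"twist":0}
  ]
}}

```text
clock: 24.2
position: [0.6738, -0.142, 0.1643]
ee_rot: [-0.108, -3.139, 0.0]
force: [0.0, -0.1, -1.5]
width: 0.544
gripper_force: 24.7
```

>>> {"method": "move_arm", "body": {
  "motion": [
    {"tx":0,"ty":0,"tz":0.01,"twist":0},
    {"tx":0,"ty":0,"tz":0.01,"twist":0},
    {"tx":0,"ty":0,"tz":0.01,"twist":0},
    {"tx":0,"ty":0,"tz":0.006,"twist":0},
    {"tx":0,"ty":0,"tz":0,"twist":0},
    {"tx":0,"ty":0,"tz":0,"twist":0}
  ]
}}

```text
clock: 24.8
position: [0.6746, -0.142, 0.1285]
ee_rot: [-0.108, -3.14, -0.0]
force: [0.4, 0.3, -1.0]
width: 0.546
gripper_force: 24.7
```

>>> {"method": "move_arm", "body": {
  "motion": [
    {"tx":0,"ty":0,"tz":0.002,"twist":0},
    {"tx":0,"ty":0,"tz":0.002,"twist":0},
    {"tx":0,"ty":0,"tz":0,"twist":0},
    {"tx":0,"ty":0,"tz":0,"twist":0}
  ]
}}

```text
clock: 25.2
position: [0.6746, -0.1419, 0.1246]
ee_rot: [0.108, 3.14, 0.0]
force: [0.0, 0.8, -1.0]
width: 0.546
gripper_force: 24.7
```

>>> {"method": "move_arm", "body": {
  "motion": [
    {"tx":0,"ty":0,"tz":0.001,"twist":0},
    {"tx":0,"ty":0,"tz":0,"twist":0},
    {"tx":0,"ty":0,"tz":0,"twist":0},
    {"tx":0,"ty":0,"tz":0,"twist":0},
    {"tx":0,"ty":0,"tz":0,"twist":0},
    {"tx":0,"ty":0,"tz":0,"twist":0},
    {"tx":0,"ty":0,"tz":-0.02,"twist":0},
    {"tx":0,"ty":0,"tz":-0.03,"twist":0},
    {"tx":0,"ty":0,"tz":-0.03,"twist":0},
    {"tx":0.04,"ty":0,"tz":0,"twist":0},
    {"tx":0.04,"ty":0,"tz":0,"twist":0},
    {"tx":0.04,"ty":0,"tz":0,"twist":0}
  ],
  "gripper": -1
}}

```text
clock: 26.4
position: [0.5536, -0.1337, 0.2036]
ee_rot: [0.108, 3.139, -0.0]
force: [0.4, -0.4, 0.3]
width: 0.998
gripper_force: 0.0
```

>>> {"method": "move_arm", "body": {
  "motion": [
    {"tx":0.04,"ty":0,"tz":0,"twist":0},
    {"tx":0.04,"ty":0.03,"tz":0,"twist":0},
    {"tx":0.03,"ty":0.04,"tz":0,"twist":0},
    {"tx":0,"ty":0.04,"tz":0,"twist":0},
    {"tx":0,"ty":0,"tz":0,"twist":0},
    {"tx":0,"ty":0,"tz":0,"twist":0}
  ],
  "gripper": 1
}}

```text
clock: 27.0
position: [0.4529, -0.0158, 0.2039]
ee_rot: [0.104, 3.139, 0.0]
force: [-0.3, -1.2, 0.2]
width: 0.528
gripper_force: 0.0
```

```bash
python3 - <<'E'
from h import *
bars("side",.196);bars("top",.196);snap("side","y0")
for c in("side","top"):
  for n in("tray_front","cover_tab","cover_hinge"):
    for d in arm.place_of(c,n)[:3]: print(c,n,round(d["conf"],2),atz(c,d["point"],Z[n]).round(3))
plan(.45,0.,.03,86.05)
E
```

```text
side [316. 151.] 26 [0.693 0.1  ] ang 83.9 len 0.05 mid [0.693 0.099]
side [204. 170.] 84 [0.378 0.171] ang 51.1 len 0.034 mid [0.378 0.171]
side [267. 200.] 11 [ 0.465 -0.02 ] ang 86.6 len 0.034 mid [ 0.465 -0.019]
top [326. 135.] 60 [ 0.674 -0.143] ang 84.5 len 0.049 mid [ 0.674 -0.143]
top [279. 138.] 49 [ 0.681 -0.017] ang 87.5 len 0.046 mid [ 0.681 -0.017]
top [235. 141.] 63 [0.691 0.102] ang 84.4 len 0.051 mid [0.691 0.104]
top [238. 207.] 51 [0.509 0.115] ang 86.6 len 0.063 mid [0.509 0.115]
side tray_front 0.63 [ 0.534 -0.013  0.044]
side cover_tab 0.78 [ 0.452 -0.304  0.084]
side cover_hinge 0.85 [ 0.565 -0.328  0.084]
top cover_tab 0.62 [ 0.447 -0.287  0.084]
top cover_hinge 0.81 [ 0.572 -0.321  0.084]
t 27.4 pos [ 0.4527 -0.0169  0.2034] yang 86.0 w 0.137 | twist -0.0004 rows>=1 then t [0.0039 0.0167 0.1734] rows>=4 j7 1.46 tilt [-0. -0. -1.]
```

View pics/y0.png

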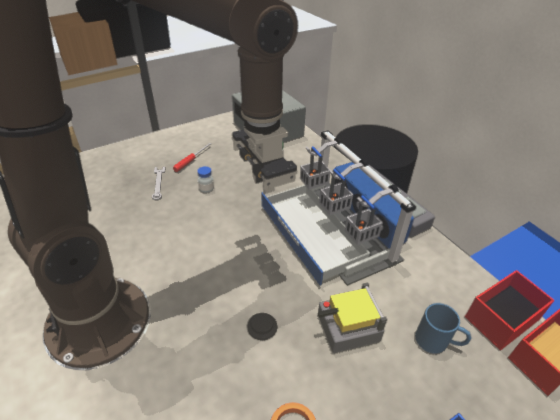

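>>> {"method": "move_arm", "body": {
  "motion": [
    {"tx":0.004,"ty":0.014,"tz":0.03,"twist":0},
    {"tx":0,"ty":0,"tz":0.045,"twist":0},
    {"tx":0,"ty":0,"tz":0.045,"twist":0},
    {"tx":0,"ty":0,"tz":0.045,"twist":0},
    {"tx":0,"ty":0,"tz":0.03,"twist":0},
    {"tx":0,"ty":0,"tz":0.015,"twist":0},
    {"tx":0,"ty":0,"tz":0,"twist":0},
    {"tx":0,"ty":0,"tz":0,"twist":0}
  ]
}}

```text
clock: 28.25
position: [0.4498, -0.0024, -0.0062]
ee_rot: [-0.108, -3.139, 0.0]
force: [-0.7, -0.5, 0.8]
width: 0.007
gripper_force: 0.0
```

>>> {"method": "move_arm", "body": {
  "motion": [
    {"tx":-0.02,"ty":0,"tz":0,"twist":0},
    {"tx":-0.02,"ty":0,"tz":0,"twist":0},
    {"tx":-0.02,"ty":0,"tz":0,"twist":0},
    {"tx":-0.01,"ty":0,"tz":0,"twist":0},
    {"tx":-0.01,"ty":0,"tz":0,"twist":0},
    {"tx":0,"ty":0,"tz":0,"twist":0}
  ]
}}

```text
clock: 28.85
position: [0.5307, -0.0077, -0.0059]
ee_rot: [0.108, 3.138, 0.0]
force: [-0.0, 0.0, 0.3]
width: 0.007
gripper_force: 0.0
```

>>> {"method": "move_arm", "body": {
  "motion": [
    {"tx":-0.01,"ty":0,"tz":0,"twist":0},
    {"tx":-0.01,"ty":0,"tz":0,"twist":0},
    {"tx":-0.008,"ty":0,"tz":0,"twist":0}
  ]
}}

```text
clock: 29.15
position: [0.558, -0.0095, -0.0065]
ee_rot: [-0.108, -3.14, -0.0]
force: [-2.7, -0.1, 2.6]
width: 0.006
gripper_force: 0.9
```

>>> {"method": "move_arm", "body": {
  "motion": [
    {"tx":-0.004,"ty":0,"tz":0,"twist":0},
    {"tx":-0.004,"ty":0,"tz":0,"twist":0}
  ]
}}

```text
clock: 29.35
position: [0.5657, -0.0101, -0.0066]
ee_rot: [-0.108, -3.14, -0.0]
force: [-1.2, 1.4, 1.5]
width: 0.009
gripper_force: 0.8
```

>>> {"method": "move_arm", "body": {
  "motion": [
    {"tx":-0.003,"ty":0,"tz":0,"twist":0},
    {"tx":0,"ty":0,"tz":0,"twist":0}
  ]
}}

```text
clock: 29.55
position: [0.5689, -0.0104, -0.0065]
ee_rot: [0.108, 3.139, -0.0]
force: [-0.2, 0.1, 0.2]
width: 0.006
gripper_force: 0.0
```

>>> {"method": "move_arm", "body": {
  "motion": [
    {"tx":-0.003,"ty":0,"tz":0,"twist":0},
    {"tx":0,"ty":0,"tz":0,"twist":0}
  ]
}}

```text
clock: 29.75
position: [0.5716, -0.0107, -0.0064]
ee_rot: [0.108, 3.139, -0.0]
force: [-0.1, 0.2, -0.4]
width: 0.01
gripper_force: 0.0
```

>>> {"method": "move_arm", "body": {
  "motion": [
    {"tx":-0.003,"ty":0,"tz":0,"twist":0},
    {"tx":0,"ty":0,"tz":0,"twist":0}
  ]
}}

```text
clock: 29.95
position: [0.5726, -0.0108, -0.0067]
ee_rot: [-0.108, -3.136, -0.0]
force: [-6.6, 0.4, 5.7]
width: 0.008
gripper_force: 3.2
```

>>> {"method": "move_arm", "body": {
  "motion": [
    {"tx":-0.002,"ty":0,"tz":0,"twist":0},
    {"tx":0,"ty":0,"tz":0,"twist":0}
  ]
}}

```text
clock: 30.15
position: [0.5725, -0.0108, -0.0069]
ee_rot: [-0.107, -3.133, -0.0]
force: [-12.5, 0.8, 9.9]
width: 0.004
gripper_force: 6.4
```

>>> {"method": "move_arm", "body": {
  "motion": [
    {"tx":0.02,"ty":0,"tz":0,"twist":0},
    {"tx":0.04,"ty":0,"tz":0,"twist":0},
    {"tx":0.03,"ty":0,"tz":-0.03,"twist":0},
    {"tx":0,"ty":0,"tz":-0.045,"twist":0},
    {"tx":0,"ty":0,"tz":-0.045,"twist":0},
    {"tx":0,"ty":0,"tz":-0.045,"twist":0},
    {"tx":0,"ty":0,"tz":0,"twist":0}
  ]
}}

```text
clock: 30.85
position: [0.4908, -0.0047, 0.1645]
ee_rot: [0.108, 3.129, 0.003]
force: [0.5, 0.1, -0.7]
width: 0.006
gripper_force: 0.0
```

```bash
python3 - <<'E'
from h import *
bars("top",.196)
def tri(a,b):
    (o1,v1),(o2,v2)=a,b;A=np.array([v1,-v2]).T;t=np.linalg.lstsq(A,o2-o1,rcond=None)[0];p,q=o1+v1*t[0],o2+v2*t[1];return ((p+q)/2).round(4),np.linalg.norm(p-q).round(4)
for n in("cover_tab","cover_hinge","tray_front"):
    L=[arm.place_of(c,n) for c in("top","side")]
    if L[0] and L[1]:print(n,[round(l[0]["conf"],2) for l in L],tri(ray("top",L[0][0]["point"]),ray("side",L[1][0]["point"])),[atz(c,l[0]["point"],Z[n]).round(3) for c,l in zip(("top","side"),L)])
for c in("top","side"):
    im=arm.get_image(c);h=cv2.cvtColor(im,cv2.COLOR_RGB2HSV);m=cv2.inRange(h,(24,130,90),(34,255,255))
    n,l,st,ce=cv2.connectedComponentsWithStats(m)
    for i in range(1,n):
        if st[i,4]>300:
            ys,xs=np.nonzero(l==i);W=np.array([atz(c,[(u+.5)/560,(v+.5)/420],.088)[:2] for u,v in zip(xs,ys)],np.float32)
            if abs(W.mean(0)[1]+.31)<.06: r=cv2.minAreaRect(W*1000);print(c,r,cv2.boxPoints(r).round(0).tolist())
plan(.450,-.295,.12,75.5)
E
```

```text
top [326. 135.] 56 [ 0.674 -0.144] ang 85.2 len 0.046 mid [ 0.674 -0.144]
top [236. 141.] 50 [0.689 0.099] ang 88.1 len 0.046 mid [0.689 0.099]
top [336. 183.] 21 [ 0.539 -0.146] ang 87.0 len 0.029 mid [ 0.539 -0.146]
top [260. 188.] 12 [0.551 0.053] ang 85.6 len 0.013 mid [0.551 0.054]
top [234. 190.] 42 [0.555 0.12 ] ang 85.8 len 0.052 mid [0.555 0.12 ]
cover_tab [0.97, 0.78] (array([ 0.4499, -0.3033,  0.084 ]), np.float64(0.0047)) [array([ 0.448, -0.302,  0.084]), array([ 0.452, -0.304,  0.084])]
cover_hinge [0.76, 0.85] (array([ 0.5634, -0.3283,  0.0843]), np.float64(0.0025)) [array([ 0.562, -0.328,  0.084]), array([ 0.565, -0.328,  0.084])]
top ((512.7018432617188, -311.62457275390625), (85.19866180419922, 93.60399627685547), 73.82994842529297) [[456.0, -340.0], [546.0, -366.0], [570.0, -284.0], [480.0, -258.0]]
side ((514.591796875, -319.4812927246094), (82.60398864746094, 88.3982925415039), 74.80989837646484) [[461.0, -348.0], [546.0, -371.0], [568.0, -291.0], [483.0, -268.0]]
t 31.3 pos [ 0.486  -0.0048  0.1576] yang 86.1 w 0.005 | twist 0.1173 rows>=2 then t [-0.0379 -0.2899  0.0376] rows>=7 j7 1.47 tilt [-0.002 -0.    -1.   ]
```

```bash
python3 - <<'E'
from h import *
pts={}
ims={}
for c,(x,y,X,Y) in dict(top=(350,190,400,235),side=(300,280,370,340)).items():
    im=arm.get_image(c);ims[c]=im[y:Y,x:X,::-1];h=cv2.cvtColor(im,cv2.COLOR_RGB2HSV);m=(cv2.inRange(h,(0,130,70),(8,255,255))|cv2.inRange(h,(172,130,70),(180,255,255)))
    k=np.zeros_like(m);k[y:Y,x:X]=m[y:Y,x:X];ys,xs=np.nonzero(k);print(c,len(xs))
    if len(xs): p=(np.array([xs.mean(),ys.mean()])+.5)/[560,420];pts[c]=ray(c,p)
if len(pts)==2:
    (o1,v1),(o2,v2)=pts.values();t=np.linalg.lstsq(np.array([v1,-v2]).T,o2-o1,rcond=None)[0];print(o1+v1*t[0],o2+v2*t[1])
cv2.imwrite("pics/z.png",np.hstack([cv2.resize(i,(350,300),interpolation=cv2.INTER_CUBIC) for i in ims.values()]))
E
```

```text
top 16
side 27
[ 0.48216678 -0.26180949  0.05037178] [ 0.48508999 -0.26298502  0.05119716]
```

View pics/z.png

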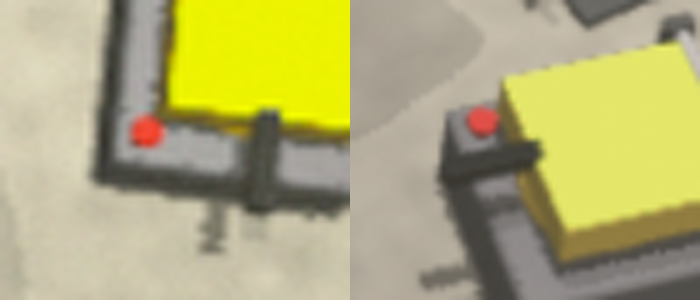

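```bash
python3 - <<'E'
from h import *
for p in((386.9,221.5),(388.3,207.3)): print(atz("top",np.array(p)/[560,420],.088).round(4))
for p in((300+(445-350)/5,280+170/5),(300+(530-350)/5,280+152/5)): print(atz("side",np.array(p)/[560,420],.086).round(4))
plan(.450,-.299,.12,75)
E
```

```text
[ 0.4357 -0.2907  0.088 ]
[ 0.4758 -0.3026  0.088 ]
[ 0.4385 -0.2932  0.086 ]
[ 0.476  -0.3042  0.086 ]
t 31.4 pos [ 0.4862 -0.0048  0.1579] yang 86.1 w 0.004 | twist 0.1229 rows>=2 then t [-0.0412 -0.2935  0.038 ] rows>=7 j7 1.47 tilt [-0.001 -0.    -1.   ]
```

>>> {"method": "move_arm", "body": {
  "motion": [
    {"tx":0,"ty":0,"tz":0,"twist":0.067},
    {"tx":0,"ty":0,"tz":0,"twist":0.067},
    {"tx":-0.004,"ty":-0.025,"tz":0,"twist":0},
    {"tx":-0.006,"ty":-0.04,"tz":0,"twist":0},
    {"tx":-0.006,"ty":-0.045,"tz":0,"twist":0},
    {"tx":-0.006,"ty":-0.045,"tz":0,"twist":0},
    {"tx":-0.006,"ty":-0.045,"tz":0,"twist":0},
    {"tx":-0.006,"ty":-0.045,"tz":0.01,"twist":0},
    {"tx":-0.006,"ty":-0.035,"tz":0.01,"twist":0},
    {"tx":0,"ty":-0.01,"tz":0.01,"twist":0},
    {"tx":0,"ty":0,"tz":0,"twist":0},
    {"tx":0,"ty":0,"tz":0,"twist":0}
  ],
  "gripper": 0,
  "squeeze": 12
}}

```text
clock: 32.6
position: [0.4453, -0.2931, 0.1282]
ee_rot: [-0.436, -3.11, -0.002]
force: [0.0, 0.5, 0.2]
width: 0.501
gripper_force: 0.0
```

```bash
python3 - <<'E'
from h import *
plan(.4505,-.296,.027,74)
bars("top",.196)
E
```

```text
t 32.6 pos [ 0.4453 -0.2931  0.1282] yang 74.0 w 0.501 | twist 0.0005 rows>=1 then t [-0.0059 -0.0014  0.1012] rows>=3 j7 1.95 tilt [-0.001  0.001 -1.   ]
top [326. 135.] 57 [ 0.674 -0.143] ang 84.8 len 0.049 mid [ 0.674 -0.143]
top [280. 138.] 52 [ 0.681 -0.018] ang 86.3 len 0.049 mid [ 0.681 -0.019]
top [236. 141.] 52 [0.689 0.1  ] ang 78.0 len 0.049 mid [0.689 0.1  ]
top [416. 147.] 53 [ 0.608 -0.377] ang 41.69999999999999 len 0.038 mid [ 0.608 -0.377]
top [314. 184.] 89 [ 0.543 -0.09 ] ang 86.0 len 0.161 mid [ 0.543 -0.08 ]
top [248. 189.] 85 [0.553 0.083] ang 86.8 len 0.139 mid [0.552 0.075]
```

>>> {"method": "move_arm", "body": {
  "motion": [
    {"tx":-0.006,"ty":-0.001,"tz":0.02,"twist":0},
    {"tx":0,"ty":0,"tz":0.035,"twist":0},
    {"tx":0,"ty":0,"tz":0.03,"twist":0},
    {"tx":0,"ty":0,"tz":0.016,"twist":0},
    {"tx":0,"ty":0,"tz":0,"twist":0},
    {"tx":0,"ty":0,"tz":0,"twist":0}
  ]
}}

```text
clock: 33.25
position: [0.4515, -0.2962, 0.0283]
ee_rot: [0.434, 3.111, 0.001]
force: [0.6, -0.6, -0.0]
width: 0.499
gripper_force: 0.0
```

>>> {"method": "move_arm", "body": {
  "motion": [
    {"tx":0,"ty":0,"tz":0,"twist":0},
    {"tx":0,"ty":0,"tz":0,"twist":0},
    {"tx":0,"ty":0,"tz":0,"twist":0},
    {"tx":0,"ty":0,"tz":0,"twist":0},
    {"tx":0,"ty":0,"tz":0,"twist":0},
    {"tx":0,"ty":0,"tz":0,"twist":0},
    {"tx":0,"ty":0,"tz":0,"twist":0}
  ],
  "gripper": 1,
  "squeeze": 12
}}

```text
clock: 33.95
position: [0.4514, -0.2949, 0.0277]
ee_rot: [0.434, 3.111, 0.004]
force: [1.6, 6.7, 5.1]
width: 0.109
gripper_force: 12.0
```

```bash
python3 - <<'E'
from h import *
s=arm.observe();print(s["position"],s["width"],s["gripper_force"],s["force"])
th=np.linspace(0,1.85,13);P=np.c_[-.118*np.cos(th),.118*np.sin(th)];print((-np.diff(P,axis=0)).round(4).tolist())
E
```

```text
[ 0.45137833 -0.29493143  0.02767156] 0.10891160713251992 12.00085312128067 [1.55733445 6.70623185 5.05860601]
[[-0.0014, -0.0181], [-0.0042, -0.0177], [-0.0068, -0.0168], [-0.0093, -0.0156], [-0.0116, -0.014], [-0.0136, -0.012], [-0.0153, -0.0098], [-0.0166, -0.0073], [-0.0176, -0.0047], [-0.0181, -0.0019], [-0.0182, 0.0009], [-0.0178, 0.0036]]
```

>>> {"method": "move_arm", "body": {
  "motion": [
    {"tx":-0.001,"ty":0.001,"tz":-0.018,"twist":0},
    {"tx":-0.004,"ty":0,"tz":-0.018,"twist":0},
    {"tx":-0.007,"ty":0,"tz":-0.017,"twist":0},
    {"tx":-0.009,"ty":0,"tz":-0.016,"twist":0},
    {"tx":0,"ty":0,"tz":0,"twist":0}
  ]
}}

```text
clock: 34.45
position: [0.4727, -0.301, 0.0981]
ee_rot: [0.435, 3.11, 0.002]
force: [-0.8, 5.0, 2.3]
width: 0.108
gripper_force: 12.0
```

>>> {"method": "move_arm", "body": {
  "motion": [
    {"tx":-0.012,"ty":0.001,"tz":-0.014,"twist":0},
    {"tx":-0.014,"ty":0,"tz":-0.012,"twist":0},
    {"tx":-0.015,"ty":0,"tz":-0.01,"twist":0},
    {"tx":-0.017,"ty":0,"tz":-0.007,"twist":0},
    {"tx":0,"ty":0,"tz":0,"twist":0}
  ]
}}

```text
clock: 34.95
position: [0.529, -0.3172, 0.1402]
ee_rot: [0.435, 3.109, -0.001]
force: [-0.1, 3.6, 6.5]
width: 0.109
gripper_force: 12.0
```

```bash
python3 - <<'E'
from h import *
s=arm.observe();print(s["position"],s["width"],s["gripper_force"],s["force"])
d=(s["position"][:2]-[.564,-.3286])@[.961,-.276];print("along",d,"h",s["position"][2]-.0277)
for c in("side","top"):
  for k in arm.place_of(c,"cover_tab")[:2]: print(c,round(k["conf"],2),np.array(k["point"])*[560,420],px(c,s["position"]+[0,0,.057]))
E
```

```text
[ 0.52900095 -0.31719467  0.14018911] 0.10850392052472356 12.000637650489807 [-0.12888495  3.55467406  6.50427264]
along -0.036781954261355554 h 0.11248910618146896
side 0.77 [325.808 315.084] [366.92302584 272.300156  ]
side 0.59 [340.592 175.98 ] [366.92302584 272.300156  ]
top 0.78 [386.68  218.484] [400.98211489 178.14499488]
```

```bash
cat >> h.py <<'E'
def yel():
    for c in("side","top"):
        im=arm.get_image(c);h=cv2.cvtColor(im,cv2.COLOR_RGB2HSV);m=cv2.inRange(h,(22,120,50),(34,255,255))
        n,l,st,ce=cv2.connectedComponentsWithStats(m)
        print(c,[(st[i].tolist(),ce[i].round().tolist()) for i in range(1,n) if st[i,4]>40])
        for k in arm.place_of(c,"cover_tab")[:2]: print(c,round(k["conf"],2),np.array(k["point"])*[560,420])
E
python3 -c "
from h import *
yel()"
```

```text
side [([352, 269, 29, 49, 467], [367.0, 295.0]), ([334, 303, 31, 27, 337], [348.0, 318.0])]
side 0.94 [368.424 276.612]
top [([446, 63, 29, 33, 590], [460.0, 77.0]), ([374, 180, 33, 31, 409], [387.0, 195.0])]
top 0.68 [400.008 180.6  ]
```

>>> {"method": "move_arm", "body": {
  "motion": [
    {"tx":-0.018,"ty":0.001,"tz":-0.006,"twist":0},
    {"tx":-0.018,"ty":0,"tz":-0.002,"twist":0},
    {"tx":-0.018,"ty":0,"tz":0,"twist":0},
    {"tx":-0.016,"ty":0,"tz":0.003,"twist":0},
    {"tx":0,"ty":0,"tz":0,"twist":0}
  ]
}}

```text
clock: 35.75
position: [0.5951, -0.3361, 0.1433]
ee_rot: [-0.437, -3.11, 0.002]
force: [1.4, 0.4, -1.6]
width: 0.108
gripper_force: 12.0
```

```bash
python3 - <<'E'
from h import *
s=arm.observe();print(s["position"],s["width"],s["gripper_force"],s["force"])
d=(s["position"][:2]-[.564,-.3286])@[.961,-.276];h=s["position"][2]-.0277;print("along",d,"h",h,np.arctan2(h,-d))
yel()
E
```

```text
[ 0.59514649 -0.33613371  0.14331435] 0.1075420559626733 11.999917924404144 [ 1.35504079  0.39454174 -1.58305004]
along 0.032011074735688816 h 0.11561435308464707 1.8409076908655897
side [([362, 262, 38, 54, 1094], [381.0, 286.0]), ([334, 303, 31, 27, 347], [349.0, 318.0]), ([534, 326, 26, 43, 575], [550.0, 346.0])]
side 0.92 [399.896 271.11 ]
top [([378, 159, 22, 21, 340], [389.0, 169.0]), ([374, 187, 20, 24, 198], [381.0, 197.0])]
top 0.81 [402.08  156.282]
```

>>> {"method": "move_arm", "body": {
  "motion": [
    {"tx":0,"ty":0,"tz":0,"twist":0},
    {"tx":0,"ty":0,"tz":0,"twist":0},
    {"tx":0,"ty":0,"tz":0,"twist":0},
    {"tx":0,"ty":0,"tz":0,"twist":0},
    {"tx":0,"ty":0,"tz":0,"twist":0},
    {"tx":0,"ty":0,"tz":0,"twist":0},
    {"tx":0,"ty":0,"tz":-0.02,"twist":0},
    {"tx":0,"ty":0,"tz":-0.03,"twist":0},
    {"tx":0,"ty":0,"tz":-0.03,"twist":0},
    {"tx":0,"ty":0,"tz":0,"twist":0},
    {"tx":0,"ty":0,"tz":0,"twist":0},
    {"tx":0,"ty":0,"tz":0,"twist":0}
  ],
  "gripper": 0
}}

```text
clock: 37.15
position: [0.5942, -0.3348, 0.2234]
ee_rot: [-0.437, -3.11, -0.001]
force: [-0.4, -0.4, -0.5]
width: 0.503
gripper_force: 0.0
```

```bash
python3 - <<'E'
from h import *
yel()
for c in("side","top"):
  for k in arm.place_of(c,"start_top")[:2]: print(c,round(k["conf"],2),atz(c,k["point"],.072).round(4))
print("pred",np.array([.564,-.3286])-.055*np.array([.961,-.276]))
plan(.511,-.3134,.12,74)
E
```

```text
side [([363, 262, 39, 54, 1144], [382.0, 286.0]), ([334, 303, 31, 27, 346], [349.0, 317.0])]
side 0.84 [401.016 271.11 ]
top [([378, 157, 31, 23, 537], [394.0, 168.0]), ([374, 187, 25, 24, 299], [386.0, 199.0])]
top 0.96 [402.808 151.914]
side 0.67 [ 0.5127 -0.3131  0.072 ]
top 0.54 [ 0.5121 -0.3106  0.072 ]
top 0.33 [ 0.7367 -0.0154  0.072 ]
pred [ 0.511145 -0.31342 ]
t 37.5 pos [ 0.5945 -0.3352  0.2239] yang 74.0 w 0.505 | twist 0.0 rows>=1 then t [ 0.0861 -0.0021  0.104 ] rows>=4 j7 1.9 tilt [-0.001  0.    -1.   ]
```

>>> {"method": "move_arm", "body": {
  "motion": [
    {"tx":0.02,"ty":0,"tz":0,"twist":0},
    {"tx":0.035,"ty":0,"tz":0,"twist":0},
    {"tx":0.03,"ty":-0.002,"tz":0,"twist":0},
    {"tx":0,"ty":0,"tz":0,"twist":0},
    {"tx":0,"ty":0,"tz":0.035,"twist":0},
    {"tx":0,"ty":0,"tz":0.045,"twist":0},
    {"tx":0,"ty":0,"tz":0.045,"twist":0},
    {"tx":0,"ty":0,"tz":0.035,"twist":0},
    {"tx":0,"ty":0,"tz":0.01,"twist":0},
    {"tx":0,"ty":0,"tz":0,"twist":0},
    {"tx":0,"ty":0,"tz":0,"twist":0}
  ],
  "gripper": 1
}}

```text
clock: 38.55
position: [0.5137, -0.3146, 0.056]
ee_rot: [0.437, 3.109, -0.001]
force: [0.4, -0.3, 1.1]
width: 0.005
gripper_force: 0.0
```

```bash
python3 - <<'E'
from h import *
yel();plan(.5115,-.313,.033,74)
E
```

```text
side [([384, 274, 18, 25, 288], [392.0, 286.0]), ([334, 303, 28, 27, 231], [343.0, 319.0])]
side 0.59 [401.296 269.388]
side 0.25 [314.888 153.384]
top [([446, 63, 29, 36, 724], [460.0, 80.0]), ([380, 157, 22, 16, 234], [390.0, 164.0]), ([374, 195, 19, 16, 131], [382.0, 204.0])]
top 0.58 [400.904 155.484]
top 0.19 [360.304 260.61 ]
t 38.8 pos [ 0.5135 -0.3144  0.0562] yang 74.0 w 0.005 | twist 0.0001 rows>=1 then t [0.0024 0.0008 0.0232] rows>=1 j7 1.98 tilt [ 0.003 -0.001 -1.   ]
```

>>> {"method": "move_arm", "body": {
  "motion": [
    {"tx":0.002,"ty":0.001,"tz":0.01,"twist":0},
    {"tx":0,"ty":0,"tz":0.01,"twist":0},
    {"tx":0,"ty":0,"tz":0.004,"twist":0},
    {"tx":0,"ty":0,"tz":0,"twist":0}
  ]
}}

```text
clock: 39.15
position: [0.5104, -0.3118, 0.0297]
ee_rot: [-0.437, -3.11, -0.001]
force: [-0.9, 1.6, 3.1]
width: 0.001
gripper_force: 1.7
```

>>> {"method": "move_arm", "body": {
  "motion": [
    {"tx":0,"ty":0,"tz":0.003,"twist":0},
    {"tx":0,"ty":0,"tz":0,"twist":0}
  ]
}}

```text
clock: 39.35
position: [0.5105, -0.312, 0.0274]
ee_rot: [-0.437, -3.111, -0.001]
force: [-1.3, 2.5, 5.2]
width: 0.006
gripper_force: 2.3
```

>>> {"method": "move_arm", "body": {
  "motion": [
    {"tx":0,"ty":0,"tz":0.003,"twist":0},
    {"tx":0,"ty":0,"tz":0,"twist":0}
  ]
}}

```text
clock: 39.55
position: [0.5108, -0.3121, 0.0267]
ee_rot: [0.437, 3.11, 0.002]
force: [-7.9, 6.0, 27.8]
width: 0.005
gripper_force: 13.5
```

>>> {"method": "move_arm", "body": {
  "motion": [
    {"tx":0,"ty":0,"tz":0,"twist":0},
    {"tx":0,"ty":0,"tz":-0.02,"twist":0},
    {"tx":0,"ty":0,"tz":-0.04,"twist":0},
    {"tx":0,"ty":0,"tz":-0.045,"twist":0},
    {"tx":0,"ty":0,"tz":-0.045,"twist":0},
    {"tx":0,"ty":0,"tz":-0.045,"twist":0},
    {"tx":0,"ty":0,"tz":0,"twist":0},
    {"tx":-0.03,"ty":0.001,"tz":0,"twist":0},
    {"tx":-0.035,"ty":0,"tz":0,"twist":0},
    {"tx":-0.025,"ty":0,"tz":0,"twist":0},
    {"tx":0,"ty":0,"tz":0,"twist":0},
    {"tx":0,"ty":0,"tz":0,"twist":0}
  ],
  "gripper": 0
}}

```text
clock: 40.75
position: [0.597, -0.3363, 0.2183]
ee_rot: [-0.437, -3.109, 0.0]
force: [0.1, 0.5, 0.6]
width: 0.502
gripper_force: 0.0
```

```bash
python3 - <<'E'
from h import *
yel()
h=np.array([.564,-.3286]);u=np.array([.961,-.276])
for a in(1.84,1.9):
    q=np.r_[h-u*.118*np.cos(a),.084+.118*np.sin(a)];print(a,q,px("side",q),px("top",q)); plan(q[0],q[1],q[2]-.0565,74)
E
```

```text
side [([363, 262, 39, 54, 1143], [382.0, 286.0]), ([334, 303, 31, 27, 347], [349.0, 317.0])]
side 0.83 [399.896 268.8  ]
top [([378, 157, 30, 23, 520], [393.0, 168.0]), ([374, 187, 25, 24, 288], [385.0, 199.0])]
top 0.59 [402.584 154.812]
1.84 [ 0.59415977 -0.33726191  0.19774999] [397.52711222 266.31004962] [403.55830082 153.78219399]
t 41.0 pos [ 0.5967 -0.3363  0.2197] yang 74.0 w 0.499 | twist -0.0004 rows>=1 then t [ 0.0021 -0.0016  0.0785] rows>=2 j7 1.9 tilt [-0.  0. -1.]
1.9 [ 0.60066039 -0.33912889  0.19566341] [400.24644071 266.35417731] [403.51665024 151.67256671]
t 41.0 pos [ 0.5967 -0.3363  0.2197] yang 74.0 w 0.499 | twist -0.0004 rows>=1 then t [-0.0046 -0.0016  0.0806] rows>=2 j7 1.9 tilt [-0.  0. -1.]
```

>>> {"method": "move_arm", "body": {
  "motion": [
    {"tx":-0.004,"ty":-0.001,"tz":0.03,"twist":0},
    {"tx":0,"ty":0,"tz":0.03,"twist":0},
    {"tx":0,"ty":0,"tz":0.016,"twist":0},
    {"tx":0,"ty":0,"tz":0,"twist":0},
    {"tx":0,"ty":0,"tz":0,"twist":0}
  ]
}}

```text
clock: 41.45
position: [0.601, -0.3384, 0.1444]
ee_rot: [0.438, 3.11, -0.0]
force: [0.8, 0.1, 0.3]
width: 0.503
gripper_force: 0.0
```

>>> {"method": "move_arm", "body": {
  "motion": [
    {"tx":0,"ty":0,"tz":0,"twist":0},
    {"tx":0,"ty":0,"tz":0,"twist":0},
    {"tx":0,"ty":0,"tz":0,"twist":0},
    {"tx":0,"ty":0,"tz":0,"twist":0},
    {"tx":0,"ty":0,"tz":0,"twist":0},
    {"tx":0,"ty":0,"tz":0,"twist":0},
    {"tx":0,"ty":0,"tz":0,"twist":0}
  ],
  "gripper": 1,
  "squeeze": 12
}}

```text
clock: 42.15
position: [0.6013, -0.3379, 0.1437]
ee_rot: [0.437, 3.111, 0.001]
force: [0.0, 2.5, 2.6]
width: 0.11
gripper_force: 12.0
```

```bash
python3 - <<'E'
from h import *
s=arm.observe();print(s["position"],s["width"],s["gripper_force"],s["force"])
th=np.linspace(1.88,0.02,13);P=np.c_[-.118*np.cos(th),.118*np.sin(th)];print((-np.diff(P,axis=0)).round(4).tolist())
E
```

```text
[ 0.60134421 -0.33789332  0.14371586] 0.11005536280489991 12.000116854906082 [0.00494383 2.52215889 2.64267904]
[[0.0178, -0.0042], [0.0182, -0.0014], [0.0182, 0.0014], [0.0178, 0.0042], [0.0169, 0.0069], [0.0156, 0.0094], [0.014, 0.0117], [0.012, 0.0138], [0.0097, 0.0155], [0.0072, 0.0168], [0.0046, 0.0177], [0.0018, 0.0182]]
```

>>> {"method": "move_arm", "body": {
  "motion": [
    {"tx":0.018,"ty":0,"tz":-0.005,"twist":0},
    {"tx":0.018,"ty":0,"tz":-0.002,"twist":0},
    {"tx":0.018,"ty":0,"tz":0.001,"twist":0},
    {"tx":0.018,"ty":0,"tz":0.004,"twist":0},
    {"tx":0.017,"ty":0,"tz":0.007,"twist":0},
    {"tx":0.016,"ty":0,"tz":0.009,"twist":0},
    {"tx":0,"ty":0,"tz":0,"twist":0}
  ]
}}

```text
clock: 42.85
position: [0.4981, -0.3082, 0.1288]
ee_rot: [-0.438, -3.109, -0.002]
force: [-3.1, 2.6, 4.1]
width: 0.108
gripper_force: 12.0
```

>>> {"method": "move_arm", "body": {
  "motion": [
    {"tx":0.014,"ty":0,"tz":0.012,"twist":0},
    {"tx":0.012,"ty":0,"tz":0.014,"twist":0},
    {"tx":0.01,"ty":0,"tz":0.015,"twist":0},
    {"tx":0.007,"ty":0,"tz":0.017,"twist":0},
    {"tx":0.004,"ty":0,"tz":0.015,"twist":0},
    {"tx":0,"ty":0,"tz":0,"twist":0}
  ]
}}

```text
clock: 43.45
position: [0.4544, -0.2957, 0.0552]
ee_rot: [-0.437, -3.108, -0.002]
force: [-0.5, 4.2, 0.4]
width: 0.103
gripper_force: 12.0
```

```bash
python3 - <<'E'
from h import *
s=arm.observe();print(s["position"],s["width"],s["gripper_force"],s["force"])
plan(.4514,-.2949,.0277,74)
E
```

```text
[ 0.45435551 -0.2957238   0.05521941] 0.10347450775244228 11.999951004981995 [-0.49170546  4.19697365  0.43959042]
t 43.5 pos [ 0.4544 -0.2957  0.0552] yang 74.0 w 0.103 | twist 0.0001 rows>=1 then t [ 0.003  -0.      0.0275] rows>=1 j7 2.0 tilt [-0.003  0.001 -1.   ]
```

>>> {"method": "move_arm", "body": {
  "motion": [
    {"tx":0.002,"ty":0,"tz":0.012,"twist":0},
    {"tx":0.001,"ty":0,"tz":0.012,"twist":0},
    {"tx":0,"ty":0,"tz":0.003,"twist":0},
    {"tx":0,"ty":0,"tz":0,"twist":0}
  ]
}}

```text
clock: 43.85
position: [0.4528, -0.2953, 0.0301]
ee_rot: [0.436, 3.111, 0.001]
force: [-1.8, 4.2, 4.0]
width: 0.108
gripper_force: 12.0
```

>>> {"method": "move_arm", "body": {
  "motion": [
    {"tx":0,"ty":0,"tz":0,"twist":0},
    {"tx":0,"ty":0,"tz":0,"twist":0},
    {"tx":0,"ty":0,"tz":0,"twist":0},
    {"tx":0,"ty":0,"tz":0,"twist":0},
    {"tx":0,"ty":0,"tz":0,"twist":0},
    {"tx":0,"ty":0,"tz":-0.02,"twist":0},
    {"tx":0,"ty":0,"tz":-0.04,"twist":0},
    {"tx":0.03,"ty":0,"tz":-0.03,"twist":0},
    {"tx":0.03,"ty":0.03,"tz":-0.02,"twist":0},
    {"tx":0,"ty":0.04,"tz":0,"twist":0},
    {"tx":0,"ty":0.04,"tz":0,"twist":0},
    {"tx":0,"ty":0,"tz":0,"twist":0}
  ],
  "gripper": 0
}}

```text
clock: 45.05
position: [0.4263, -0.168, 0.1397]
ee_rot: [0.426, 3.112, 0.004]
force: [0.2, -0.8, -0.3]
width: 0.494
gripper_force: 0.0
```

```bash
python3 - <<'E'
from h import *
yel();bars("top",.196);bars("side",.196)
im=arm.get_image("top");arm.get_image("side")
for c in("top","side"):
  for k in arm.place_of(c,"tray_front")[:1]: print(c,round(k["conf"],2),atz(c,k["point"],.044).round(3))
s=arm.observe();print(s["position"],s["clock"],s["force"])
E
```

```text
side [([330, 288, 50, 44, 1447], [354.0, 310.0])]
side 0.84 [324.688 317.016]
top [([446, 63, 29, 36, 724], [460.0, 80.0])]
top 0.22 [108.416 254.52 ]
top [326. 135.] 58 [ 0.674 -0.143] ang 84.4 len 0.049 mid [ 0.674 -0.143]
top [280. 138.] 53 [ 0.681 -0.019] ang 86.4 len 0.049 mid [ 0.681 -0.019]
top [237. 142.] 57 [0.688 0.097] ang 84.2 len 0.048 mid [0.689 0.1  ]
top [416. 147.] 53 [ 0.608 -0.376] ang 40.5 len 0.038 mid [ 0.608 -0.376]
side [317. 153.] 16 [0.689 0.092] ang 81.4 len 0.043 mid [0.689 0.091]
side [204. 170.] 84 [0.378 0.171] ang 51.1 len 0.034 mid [0.378 0.171]
side 0.85 [ 0.586 -0.004  0.044]
[ 0.42448382 -0.17389124  0.13942227] 45.55 [ 0.83394866  0.22282216 -0.19738092]
```

```bash
python3 -c "
from cell import arm
print(arm.sign_off())"
```

```text
the job is handed in; nothing more can be done
None
```

The job is handed in: all three baskets hang on their own hooks, the tray is pushed to its stop, the start button was pressed to its stop, and the cover is shut again; the hand-in returned no verdict, so I can't say whether it passed.

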